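Clamp a pipe coupling in a quick-release vise

TASK

Lay the grey pipe coupling on the bed of the low grey quick-release vise, between its jaws, with its pipe axis along the jaws. Squeeze the quick-release lever, slide the jaw up until the coupling is against the fixed jaw, and let the lever go so that it locks. Then turn the wing screw clockwise until the coupling is held tight; leave the things round about where they are.

Things in the scene. Friction and masses are not known exactly. Their poses are not given: they have to be found in the camera images.
- coupling_center (a point): Middle of the grey plastic pipe coupling (40 g), a short wide tube with a collar, lying on its side on the table: y is its pipe axis (length 54 mm), diameter about 37 mm, so this point is 18 mm above its underside. It may roll, so x and z of this frame need not stay level. Grip it across its diameter from above. Either way round will do in the vise.
- coupling: The same coupling; origin 18 mm from its axis, at the start under its middle at table level; y is the pipe axis.
- vise_bed (a point): Point on the vise's bed (flat, 70 mm wide in y, 35 mm above the table), on its middle line, 52 mm in front of the fixed jaw's face. Vise axes: x from the sliding to the fixed jaw (closing direction), y along the jaws, z up. The vise is screwed to the table, 300 mm long; from this point it reaches 97 mm in +x and 203 mm in -x; feet 104 mm wide, 10 mm high at both ends.
- fixed_jaw_face (a point): Middle of the fixed jaw's face as it stands unloaded (this point stays there); same axes as the bed. The face is a steel plate on stiff springs in front of the jaw block: clamping hard pushes it back visibly, 15 N plus 14 N per mm, 10 mm at most. Jaws are 70 mm wide (y), tops 75 to 76 mm above the table.
- sliding_jaw_face (a point): The middle of the sliding jaw's face, 56 mm above the table; same axes. It touches the coupling (37 mm thick, against the fixed jaw) at about 37 mm from fixed_jaw_face; the coupling is held tight when that distance has come down to 33.5 mm or less. At the start the gap is 105 to 125 mm, less 2 mm per rad of screw.
- vise_jaw: The sliding jaw with its steel face; origin on the table level under the middle of its face, same axes. It rides on the carriage and the screw drives it 2 mm forward per rad.
- vise_carriage (a joint): Travel of the carriage (sliding jaw, lever and screw on it) towards the fixed jaw, m; the gap between the jaws is 0.125 m at 0 (screw at 0). Free to slide (about 2 N) while the lever is squeezed; let go, the lever's toothed shoe locks it in a rack of 5 mm pitch on the vise's side, so it may still slip back by up to 5 mm before a tooth catches.
- vise_lever (a joint): Quick-release lever, rad: 0 at rest (locked), 0.2 fully squeezed; the jaw is free above 0.08. A spring returns it when let go; it needs 8 to 12 N at the pinch point. Let go, it may stay at 0.05 with the teeth crest on crest: then it drops in by itself as soon as the screw pushes the carriage back a little.
- lever_pinch (a point): Pinch here from above, fingers closing along y (vise axes): midway between fixed grip plate and squeezed lever; on the carriage, 40 mm behind the jaw face, 107 mm above the table. Plate's outer face at y=+22 mm from here, lever's at -31 at rest, -21 squeezed. Both 22 mm wide in x, reach 130 mm above the table; carriage top 75 mm. Dragged in +x it takes the carriage along.
- vise_screw (a joint): Screw angle, rad, growing clockwise as seen looking down on its grip (tightening); 0 to 0.5 at the start, stop at 9. Turns stiffly (0.3 Nm), stays where it is left. From the jaws touching the coupling it takes up to 2.5 rad until a rack tooth catches, then 1.5 to 2 rad more clamps tight. Some 4 rad is enough in all cases; 4.5 does no harm.
- screw_grip (a point): Middle of the screw's wing grip: bar 46 mm long (x), 10 thick (y), 24 high (z), on the carriage's rear slope, 99 mm behind the jaw face (at screw angle 0). z is the screw axis, up and out, leaning 30 degrees from vertical away from the jaws: tilt the tool likewise to turn it. The bar's lower edge is 16 mm above the slope along z. This frame turns with the screw.
- stretch_film: Bystander: roll of white film, 68 mm diameter, 135 mm high, standing at the far side; origin at its underside.
- tin: Bystander: round tin, 68 mm diameter, 92 mm high, standing at the near side; origin at its underside.
- pipe_stub: Bystander: plain grey stub of pipe lying on the table, thinner and longer than the coupling, 25 mm diameter, 62 mm long (y); origin at its underside.
- tee: Bystander: white pipe tee lying on the table, 62x82x41 mm; origin at its underside.
- vise: The whole vise; origin under the middle of its body at table level, 53 mm behind vise_bed along x; same axes.
There are look-alikes about, which are no part of the job. Leave any red look-alike of the coupling alone.

How it is judged:
On the way, in this order (a step that is already met when the one before it is completed fails the run):
1. the coupling lies released on the vise's bed between the open jaws (z of coupling_center in the frame of vise_bed between 0.013 and 0.024 m and x of coupling_center in the frame of fixed_jaw_face below -0.012 m and x of coupling_center in the frame of sliding_jaw_face above 0.012 m and contact force between the fingers and coupling below 0.2 N), for 0.1 s.
2. the jaw has been slid up to the coupling with the lever squeezed (value of joint vise_lever above 0.08 rad and x of sliding_jaw_face in the frame of fixed_jaw_face above -0.045 m), for 0.1 s.
3. the lever is let go with the jaw still up against the coupling (value of joint vise_lever below 0.07 rad and contact force between the fingers and vise below 0.2 N and x of sliding_jaw_face in the frame of fixed_jaw_face above -0.046 m), for 0.1 s.
4. the screw has been turned until the jaw presses the coupling with more than 30 N (value of joint vise_screw above 1.5 rad and contact force between vise_jaw and coupling above 30 N), for 0.2 s.
At the end, for the whole second after the job is handed in: Coupling lying on the bed (axis within 0.15 rad of level) against the fixed jaw, axis within 0.12 rad of the jaws, middle within 20 mm of theirs, pressed with over 25 N; lever at rest (under 0.03 rad), screw past 1.5 rad, all still (contact force between vise_jaw and coupling above 25 N and value of joint vise_lever below 0.03 rad and value of joint vise_screw above 1.5 rad and x of coupling_center in the frame of fixed_jaw_face above -0.025 m and z of coupling_center in the frame of vise_bed between 0.013 and 0.024 m and y of coupling_center in the frame of vise_bed between -0.02 and 0.02 m and angle between coupling's own y axis and vertical between 1.42 and 1.72 rad and angle between the y axis of coupling and the y axis of vise_bed, either way round below 0.12 rad and linear speed of coupling below 0.02 m/s); the robot touches nothing.
It fails at once if a bystander is moved by more than 20 mm (distance of any of stretch_film, tin, pipe_stub, tee from where it was at the start of the episode above 0.02 m).
It also fails if it takes over 72 s, if anything falls off the work surface, if the arm or the gripper's body presses on something with over 40 N, if the wrist force passes 120 N, or if a joint passes its speed limit or range.

ROBOT

A 7-joint arm with a two-finger parallel gripper is mounted at the origin on a cart in front of the work surface, level with it; the furniture and walls round the work are solid. World frame = base frame: x ahead of the robot, y to its left, z up, the work surface at z = 0. Lengths are in m, angles in rad, forces in N, time in s.
With the tool pointing down it reaches from about 0.425 to 0.875 m from the base axis. Payload 4.7 kg.
Tool frame: the origin (TCP) lies midway between the tips of the shut fingers; the grasp point (between the pads) lies 19 mm behind it; y points along the fingers, z is the direction in which the jaws open and shut, and the axes are right-handed (so a half turn about y gives the same grasp; the last joint's range is limited). The gripper opens to 87 mm and grips with 3 to 60 N. Pads are 19 mm wide; open, the fingers measure 117 mm over their backs; the gripper's body (75 mm by 190 mm) begins 51 mm behind the grasp point.
Start: joints at [-1.189, 0.321, -0.07, 1.45, 0.023, 1.371, -0.057], TCP at [0.234, 0.607, 0.223] pointing down, gripper open.
Joint ranges: [-2.86, 2.86], [-0.3, 2.09], [-1.38, 1.24], [0.06, 2.45], [-1.56, 4.7], [0.09, 2.05], [-2.69, 2.69]. Speed limits (rad/s): [2.57, 2.57, 3.14, 3.14, 3.14, 3.14, 3.14].

INTERFACE

Orientations are given as a rotation vector (axis times angle).
In Python, from bench import ctrl gives the robot as it stands.
- The arm moves only by the tool play_rows, never from a script. Its arguments are lists of equal length, an entry for each row: "translation": the shift along the tool's x, y, z in mm, a list of three; "turn": the turn, a rotation vector about the tool's x, y, z in rad, a list of three; "fingers": the opening, from -1 (shut) to 1 (fully open), so that 0 is half open. In form: {"translation": [[dx, dy, dz], ...], "turn": [[wx, wy, wz], ...], "fingers": [fingers, ...]}. A call has exactly 10 rows; each row shifts and turns the commanded pose from where the row before left it, along the tool's axes as they then stand; what a row does not reach is not made up. A row lasts 1/12 s, in which the tool goes at most 41.7 mm and 7.16 degrees, less where a joint would pass 70% of its speed; a pose out of reach is approached as far as the arm can. A call with a gripper value outside its range is refused whole. The fingers move at their own pace and stop on an object; "grip_force" is the grip in N (left out, the last holds). Time passes only in rows, so rows that do not move let the fingers close, or fill a call up. It gives the time, the measured TCP pose, the force and the opening at its end, in the units of the state.
- ctrl.get_state(): the state, without advancing time (a new reading comes with each control period).
- ctrl.get_image(name): name is "side" or "top"; returns the picture (400x640x3 uint8, blue, green, red); there is no depth.
- ctrl.camera_info(name): a dict with "camera_matrix" (3x3 intrinsics, pixels), "R" (3x3) and "t" (3): a world point X has camera coordinates R X + t. Camera axes: x right, y down, z forward; pixel columns grow to the right and rows downward; lengths in m; the calibration is good to about 2 mm. A picture is of the moment at which its call begins. camera_info takes no time and is no camera call.
- ctrl.close_job(): hands the job in, once; it reports no verdict.
The state is a dict: "time": time; "joint_positions": joint angles; "qd": joint speeds; "joint_torque": joint torques, N m; "position": TCP position; "tool_rot": TCP orientation; "ft_force": force on the tool from outside, world axes, zero at the start; "torque": the same for the moment, N m; "grip_width": opening from 0.0 (shut) to 1.0 (fully open).
Only numpy, scipy, OpenCV 4.12 (cv2) and the standard library are available. Lean on these libraries where they do the work, as an engineer would, in place of code of your own. Each camera call takes 0.05 s, during which the arm holds its last target.

## Working session

There is one attempt and no reset: what is moved stays moved. The work goes in short steps, Python scripts to look and compute and a tool call to move; the robot and the scene stay as the last step left them, time stands still between calls to the robot, and variables do not carry over. Pictures are saved under pics/ and viewed, and the job is handed in when it is done.

Besides the shell and the picture viewer there is one more tool, called after "Call:" by a JSON object that holds its "fn" and its "kwargs", one argument or row to a line. play_rows: Moves the arm, as the interface text tells. Its arguments: {"type":"object","properties":{"translation":{"type":"array"},"turn":{"type":"array"},"fingers":{"type":"array"},"grip_force":{"type":"number"}},"required":["translation","turn","fingers"]}

```bash
ls; mkdir -p pics
python3 - <<'E'
from bench import ctrl
import cv2
s=ctrl.get_state();print(s)
for n in("side","top"):
    cv2.imwrite(f"pics/{n}0.png",ctrl.get_image(n)); print(ctrl.camera_info(n))
E
```

```text
pics
{'time': 0.0, 'joint_positions': array([-1.18889895,  0.32184745, -0.07009293,  1.45165928,  0.02257882,
        1.37076513, -0.0568708 ]), 'qd': array([ 6.69064328e-04, -1.95623169e-03, -7.86656874e-04, -6.37932629e-04,
       -1.53976543e-04,  1.03799466e-03, -9.54238959e-05]), 'joint_torque': array([ 5.34936498e-04, -4.91308880e+01, -4.03681230e-01, -3.12528706e+01,
       -6.39529293e-02,  4.37462667e-02,  1.75230630e-04]), 'position': array([0.23355563, 0.60601486, 0.22145356]), 'tool_rot': array([-1.55334815,  0.28881453, -0.28838081]), 'ft_force': array([0.75773406, 0.65153642, 0.01608507]), 'torque': array([-0.00614902, -0.01571921, -0.04300134]), 'grip_width': 1.0061133838338119}
{'camera_matrix': array([[362.61053474,   0.        , 318.95019216],
       [  0.        , 362.61053474, 199.3086782 ],
       [  0.        ,   0.        ,   1.        ]]), 'R': array([[-0.98245734, -0.18492976,  0.02405336],
       [-0.1156452 ,  0.50296927, -0.85653261],
       [ 0.14630027, -0.8442884 , -0.51553208]]), 't': array([0.53087651, 0.20045377, 0.9707473 ])}
{'camera_matrix': array([[480.61947225,   0.        , 320.16249918],
       [  0.        , 480.61947225, 198.55278301],
       [  0.        ,   0.        ,   1.        ]]), 'R': array([[ 0.00284036, -0.99995296,  0.00927407],
       [-0.98954808, -0.00414766, -0.14414365],
       [ 0.14417533, -0.00876772, -0.98951331]]), 't': array([-0.11798313,  0.54675994,  1.19114083])}
```

View pics/side0.png

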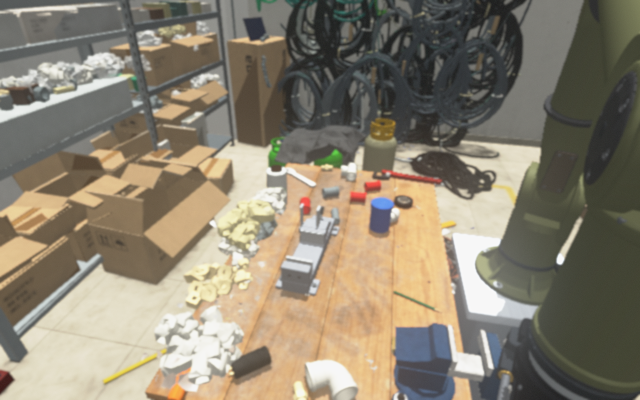

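View pics/top0.png

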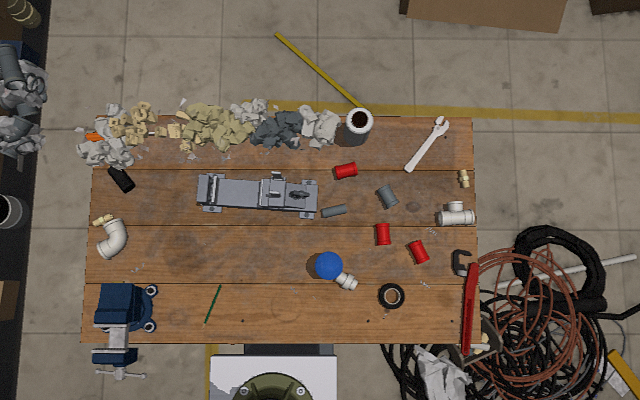

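Run:
```python
import cv2
a=cv2.imread("pics/top0.png")[150:260,180:420]
cv2.imwrite("pics/top0z.png",cv2.resize(a,None,fx=3.3,fy=3.3,interpolation=cv2.INTER_CUBIC))
a=cv2.imread("pics/side0.png")[160:310,260:420]
cv2.imwrite("pics/side0z.png",cv2.resize(a,None,fx=4,fy=4,interpolation=cv2.INTER_CUBIC))
```

```text
(no output)
```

View pics/top0z.png

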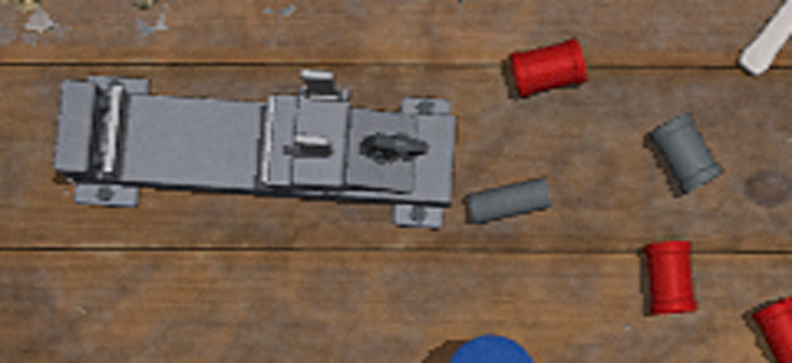

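View pics/side0z.png

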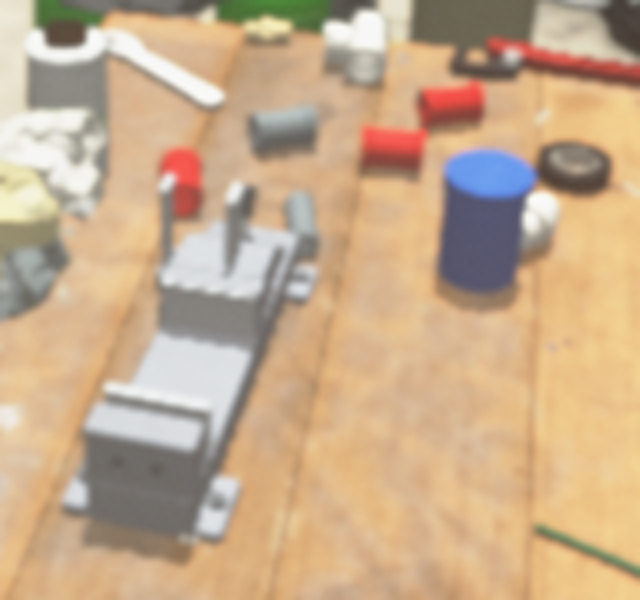

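```bash
cat > h.py <<'E'
import numpy as np, cv2
from bench import ctrl
from scipy.spatial.transform import Rotation as Rn
def cam(n):
    c=ctrl.camera_info(n);return np.array(c['camera_matrix']),np.array(c['R']),np.array(c['t'])
def ray(n,u,v,z):
    K,R,t=cam(n);d=R.T@np.linalg.inv(K)@np.array([u,v,1.]);o=-R.T@t
    return o+d*(z-o[2])/d[2]
def proj(n,X):
    K,R,t=cam(n);p=K@(R@np.array(X)+t);return p[:2]/p[2]
def crop(src,dst,u0,v0,u1,v1,f):
    a=cv2.imread(src)[v0:v1,u0:u1] if isinstance(src,str) else src[v0:v1,u0:u1]
    a=cv2.resize(a,None,fx=f,fy=f,interpolation=cv2.INTER_CUBIC)
    # ticks each 10 px (pixel centre)
    for u in range((u0+9)//10*10,u1,10):
        x=int((u-u0+.5)*f);cv2.line(a,(x,0),(x,8),(0,255,255),1);cv2.putText(a,str(u),(x-10,20),0,.4,(0,255,255),1)
    for v in range((v0+9)//10*10,v1,10):
        y=int((v-v0+.5)*f);cv2.line(a,(0,y),(8,y),(0,255,255),1);cv2.putText(a,str(v),(10,y+4),0,.4,(0,255,255),1)
    cv2.imwrite(dst,a)
def st():
    s=ctrl.get_state();print('t%.2f'%s['time'],'p',s['position'].round(4),'F',s['ft_force'].round(1),'T',s['torque'].round(2),'g%.3f'%s['grip_width']);print('R',Rn.from_rotvec(s['tool_rot']).as_matrix().round(3).tolist(),'q',s['joint_positions'].round(2))
    return s
E
python3 - <<'E'
from h import *
st()
for n in("top","side"):
    K,R,t=cam(n);print(-R.T@t)
crop("pics/top0.png","pics/t1.png",190,165,330,222,5.6)
crop("pics/top0.png","pics/t2.png",310,160,410,230,7)
crop("pics/side0.png","pics/s1.png",270,190,345,300,5.4)
E
```

```text
t0.10 p [0.2336 0.6061 0.2216] F [-0.1  0.3 -0.5] T [ 0.    0.   -0.03] g1.002
R [[0.933, -0.001, 0.36], [-0.36, -0.002, 0.933], [0.0, -1.0, -0.002]] q [-1.19  0.32 -0.07  1.45  0.02  1.37 -0.06]
[ 0.36964723 -0.10526621  1.25855586]
[0.40272445 0.81694346 0.6593772 ]
```

View pics/t1.png

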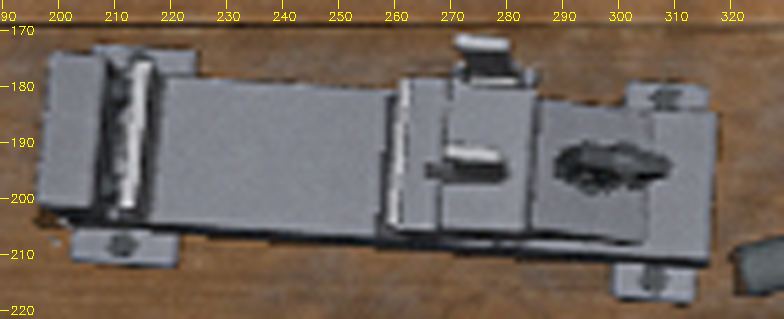

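View pics/t2.png

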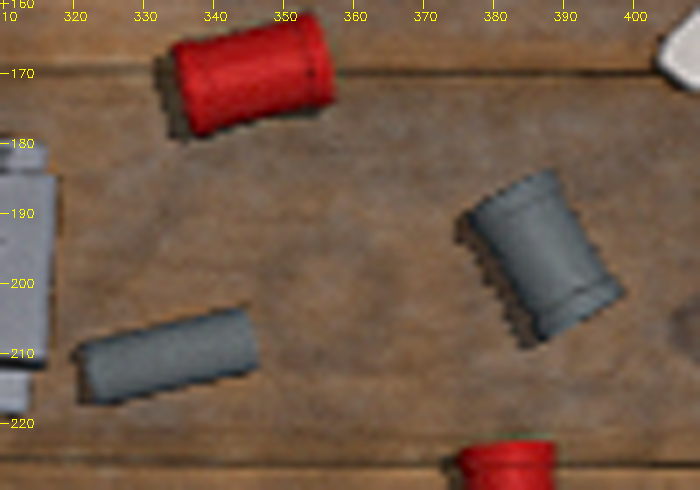

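View pics/s1.png

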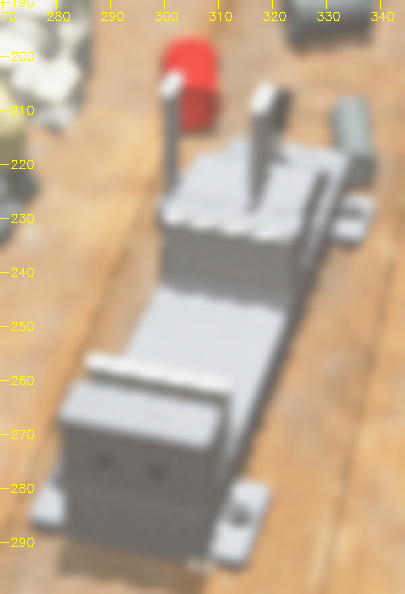

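Run:
```python
from h import *
def P(u,v,z,n='top'):
    p=ray(n,u,v,z);print(n,(u,v),p.round(4));return p
print('fixed');a=P(216.5,175.5,.0755);b=P(213.3,202.5,.0755);print(np.linalg.norm(a-b),(a+b)/2)
print('slid');c=P(261,179,.0755);d=P(258,205.5,.0755);print(np.linalg.norm(c-d),(c+d)/2)
f=(a+b)/2;g=(c+d)/2;x=f-g;print('gap',np.linalg.norm(x),'ang x',np.degrees(np.arctan2(x[1],x[0])),'ang jaws',np.degrees(np.arctan2((b-a)[1],(b-a)[0])),np.degrees(np.arctan2((d-c)[1],(d-c)[0])))
print('bed edge');e=P(220,179,.035);h=P(255,181.5,.035);print(np.degrees(np.arctan2(*(e-h)[[1,0]])))
e=P(220,204.5,.035);h=P(255,206.5,.035)
print('lever tops');P(275,172.5,.13);P(274.5,191.5,.13)
P(301.5,203.5,.13,'side');P(318.5,205.5,.13,'side')
print('screw');P(299,194,.09)
print('feet');P(195,173,0.03)
im=cv2.imread("pics/top0.png").astype(int)
B,G,R=im[...,0],im[...,1],im[...,2]
m=((B>R-4)&(B+G+R>200)&(B<190)).astype(np.uint8)
for (u0,v0,u1,v1,z) in ((370,178,402,214,.0185),(316,200,350,220,.0125)):
    mm=np.zeros_like(m);mm[v0:v1,u0:u1]=m[v0:v1,u0:u1]
    mm=cv2.morphologyEx(mm,cv2.MORPH_OPEN,np.ones((3,3),np.uint8))
    cs,_=cv2.findContours(mm,0,1);k=max(cs,key=cv2.contourArea)
    r=cv2.minAreaRect(k);q=cv2.boxPoints(r);print(r)
    w=np.array([ray('top',*p,z) for p in q]);print(w.round(4),w.mean(0));
    for i in(0,1):
        e=w[i+1]-w[i];print(np.linalg.norm(e),np.degrees(np.arctan2(e[1],e[0])))
```

```text
fixed
top (216.5, 175.5) [0.5992 0.1436 0.0755]
top (213.3, 202.5) [0.531  0.1492 0.0755]
0.0683857426129666 [0.56509902 0.14638992 0.0755    ]
slid
top (261, 179) [0.5908 0.0323 0.0755]
top (258, 205.5) [0.524  0.0383 0.0755]
0.06709517118953741 [0.55738042 0.03530371 0.0755    ]
gap 0.1113540439091638 ang x 86.02530694465763 ang jaws 175.2936268211241 174.82127659568644
bed edge
top (220, 179) [0.5979 0.1428 0.035 ]
top (255, 181.5) [0.5917 0.0523 0.035 ]
86.10980538186294
top (220, 204.5) [0.5314 0.1406 0.035 ]
top (255, 206.5) [0.5266 0.0509 0.035 ]
lever tops
top (275, 172.5) [ 0.5965 -0.0072  0.13  ]
top (274.5, 191.5) [ 0.5506 -0.0067  0.13  ]
side (301.5, 203.5) [ 0.596 -0.017  0.13 ]
side (318.5, 205.5) [ 0.548  -0.0173  0.13  ]
screw
top (299, 194) [ 0.551  -0.0635  0.09  ]
feet
top (195, 173) [0.6144 0.2091 0.03  ]
((387.96923828125, 195.4461212158203), (21.333972930908203, 11.163125038146973), 60.2551155090332)
[[ 0.5764 -0.2672  0.0185]
 [ 0.5912 -0.2928  0.0185]
 [ 0.5423 -0.3196  0.0185]
 [ 0.5276 -0.294   0.0185]] [ 0.55934785 -0.29341721  0.0185    ]
0.029644538808863675 -59.96986375452392
0.055793633584934464 -151.29590892381293
((333.7823486328125, 210.27056884765625), (8.026427268981934, 23.75388526916504), 77.47119140625)
[[ 0.5238 -0.1194  0.0125]
 [ 0.5377 -0.1801  0.0125]
 [ 0.517  -0.1845  0.0125]
 [ 0.5033 -0.124   0.0125]] [ 0.52044585 -0.15199214  0.0125    ]
0.06221355827539361 -77.15799900164747
0.02109970062451299 -167.8068265230611
```

Run:
```python
from h import *
for X in ((.596,.004,.13),(.596,-.018,.13),(.5506,.004,.13),(.5506,-.018,.13),(.591,.0323,.0755),(.524,.0383,.0755),(.599,.1436,.0755),(.531,.149,.0755)):
    print(X,proj('side',X).round(1),proj('top',X).round(1))
for c in ((381.8,187),(392.2,205),(387,196)): print(ray('top',*c,.0185))
# triangulate coupling in side view
crop("pics/side0.png","pics/s2.png",310,170,345,205,14)
```

```text
(0.596, 0.004, 0.13) [299.8 207.5] [270.3 172.7]
(0.596, -0.018, 0.13) [301.6 203.3] [279.5 172.7]
(0.5506, 0.004, 0.13) [316.1 209.5] [270.  191.5]
(0.5506, -0.018, 0.13) [317.6 205.3] [279.3 191.5]
(0.591, 0.0323, 0.0755) [299.2 229.9] [261.  178.9]
(0.524, 0.0383, 0.0755) [323.  234.4] [258.  205.5]
(0.599, 0.1436, 0.0755) [285.7 255.3] [216.5 175.6]
(0.531, 0.149, 0.0755) [312.2 260.6] [213.4 202.5]
[ 0.58158942 -0.27764974  0.0185    ]
[ 0.53413542 -0.30404075  0.0185    ]
[ 0.55779997 -0.29087998  0.0185    ]
```

View pics/s2.png

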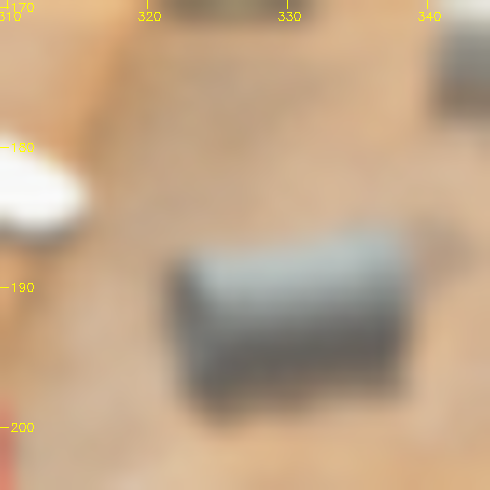

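Call:
{"fn": "play_rows", "kwargs": {
  "translation": [
    [20.6,0,-16.5],
    [20.6,0,-16.5],
    [20.6,0,-16.5],
    [20.6,0,-16.5],
    [20.6,0,-16.5],
    [20.6,0,-16.5],
    [20.6,0,-16.5],
    [20.6,0,-16.5],
    [20.6,0,-16.5],
    [20.6,0,-16.5]
  ],
  "turn": [
    [0,0,0],
    [0,0,0],
    [0,0,0],
    [0,0,0],
    [0,0,0],
    [0,0,0],
    [0,0,0],
    [0,0,0],
    [0,0,0],
    [0,0,0]
  ],
  "fingers": [1,1,1,1,1,1,1,1,1,1],
  "grip_force": 15
}}

```text
time: 0.93
position: [0.3669, 0.3771, 0.2222]
tool_rot: [-1.552, 0.289, -0.288]
ft_force: [0.9, -0.3, -0.1]
grip_width: 0.999
```

Call:
{"fn": "play_rows", "kwargs": {
  "translation": [
    [20.6,0,-16.5],
    [20.6,0,-16.5],
    [20.6,0,-16.5],
    [20.6,0,-16.5],
    [20.6,0,-16.5],
    [20.6,0,-16.5],
    [20.6,0,-16.5],
    [20.6,0,-16.5],
    [20.6,0,-16.5],
    [20.6,0,-16.5]
  ],
  "turn": [
    [0,0,0],
    [0,0,0],
    [0,0,0],
    [0,0,0],
    [0,0,0],
    [0,0,0],
    [0,0,0],
    [0,0,0],
    [0,0,0],
    [0,0,0]
  ],
  "fingers": [1,1,1,1,1,1,1,1,1,1]
}}

```text
time: 1.77
position: [0.4997, 0.1492, 0.2222]
tool_rot: [-1.552, 0.289, -0.288]
ft_force: [0.2, 0.3, 0.4]
grip_width: 0.999
```

Call:
{"fn": "play_rows", "kwargs": {
  "translation": [
    [14.2,0,-26.1],
    [14.2,0,-26.1],
    [14.2,0,-26.1],
    [14.2,0,-26.1],
    [14.2,0,-26.1],
    [14.2,0,-26.1],
    [14.2,0,-26.1],
    [14.2,0,-26.1],
    [14.2,0,-26.1],
    [14.2,0,-26.1]
  ],
  "turn": [
    [0,0,0],
    [0,0,0],
    [0,0,0],
    [0,0,0],
    [0,0,0],
    [0,0,0],
    [0,0,0],
    [0,0,0],
    [0,0,0],
    [0,0,0]
  ],
  "fingers": [1,1,1,1,1,1,1,1,1,1]
}}

```text
time: 2.6
position: [0.5379, -0.1454, 0.2223]
tool_rot: [-1.551, 0.289, -0.288]
ft_force: [-0.1, 0.0, 0.2]
grip_width: 0.999
```

Call:
{"fn": "play_rows", "kwargs": {
  "translation": [
    [14.2,0,-26.1],
    [14.2,0,-26.1],
    [14.2,0,-26.1],
    [14.2,0,-26.1],
    [14.2,0,-26.1],
    [0,0,0],
    [0,0,0],
    [0,0,0],
    [0,0,0],
    [0,0,0]
  ],
  "turn": [
    [0,-0.108,0],
    [0,-0.108,0],
    [0,-0.108,0],
    [0,-0.108,0],
    [0,-0.108,0],
    [0,-0.108,0],
    [0,-0.108,0],
    [0,-0.108,0],
    [0,0,0],
    [0,0,0]
  ],
  "fingers": [1,1,1,1,1,1,1,1,1,1]
}}

```text
time: 3.43
position: [0.5879, -0.2821, 0.2221]
tool_rot: [-1.535, -0.386, 0.387]
ft_force: [-0.1, -0.2, 0.3]
grip_width: 0.995
```

Run:
```python
from h import *
st()
print(proj('side',(.558,-.291,.0185)))
```

```text
t3.43 p [ 0.5879 -0.2821  0.2221] F [-0.1 -0.2  0.3] T [ 0.07  0.06 -0.02] g0.995
R [[0.881, -0.001, -0.473], [0.473, 0.0, 0.881], [-0.0, -1.0, 0.001]] q [-0.02  0.36  0.56  1.46 -0.19  1.38  2.61]
[329.3413413  191.91139981]
```

Call:
{"fn": "play_rows", "kwargs": {
  "translation": [
    [-10,20,2],
    [-10,20,2],
    [-10.5,20,2.3],
    [0,25,0],
    [0,25,0],
    [0,25,0],
    [0,25,0],
    [0,20,0],
    [0,20,0],
    [0,0,0]
  ],
  "turn": [
    [0,0,0],
    [0,0,0],
    [0,0,0],
    [0,0,0],
    [0,0,0],
    [0,0,0],
    [0,0,0],
    [0,0,0],
    [0,0,0],
    [0,0,0]
  ],
  "fingers": [1,1,1,1,1,1,1,1,1,1]
}}

```text
time: 4.27
position: [0.5552, -0.2892, 0.0182]
tool_rot: [-1.531, -0.382, 0.392]
ft_force: [-0.3, -0.0, -0.8]
grip_width: 1.003
```

Run:
```python
from h import *
st()
im=ctrl.get_image('top');crop(im,"pics/t3.png",340,160,420,230,8)
```

```text
t4.27 p [ 0.5552 -0.2892  0.0182] F [-0.3 -0.  -0.8] T [ 0.06  0.08 -0.01] g1.003
R [[0.88, -0.007, -0.474], [0.474, 0.003, 0.88], [-0.005, -1.0, 0.006]] q [ 0.1   0.47  0.42  1.73 -0.22  1.    2.67]
```

View pics/t3.png

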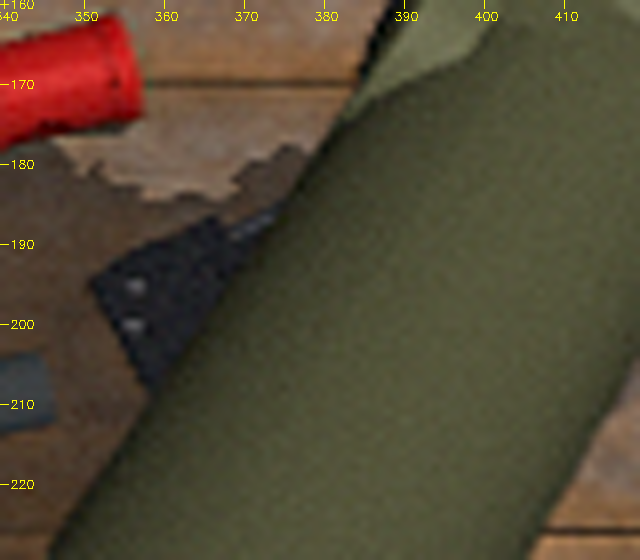

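Call:
{"fn": "play_rows", "kwargs": {
  "translation": [
    [0,0,0],
    [0,0,0],
    [0,3,0],
    [0,0,0],
    [0,0,0],
    [0,0,0],
    [0,0,0],
    [0,0,0],
    [0,0,0],
    [0,0,0]
  ],
  "turn": [
    [0,0.05,0],
    [0,0.05,0],
    [0,0,0],
    [0,0,0],
    [0,0,0],
    [0,0,0],
    [0,0,0],
    [0,0,0],
    [0,0,0],
    [0,0,0]
  ],
  "fingers": [1,1,1,1,1,1,1,1,1,1]
}}

```text
time: 5.15
position: [0.5582, -0.2912, 0.0196]
tool_rot: [-1.548, -0.311, 0.311]
ft_force: [-0.1, -0.1, 0.5]
grip_width: 1.0
```

Run:
```python
from h import *
st()
im=ctrl.get_image('side');crop(im,"pics/s3.png",290,150,370,220,8)
```

```text
t5.15 p [ 0.5582 -0.2912  0.0196] F [-0.1 -0.1  0.5] T [0.05 0.07 0.04] g1.000
R [[0.923, 0.0, -0.386], [0.386, 0.0, 0.923], [0.0, -1.0, 0.0]] q [ 0.09  0.47  0.44  1.72 -0.23  0.99  2.58]
```

View pics/s3.png

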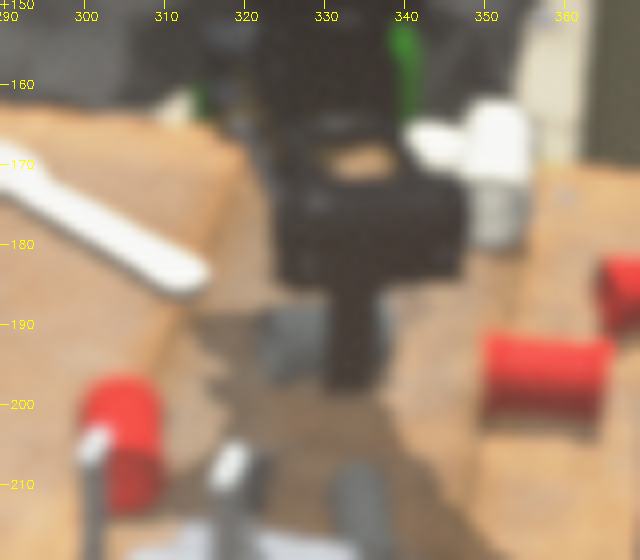

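Call:
{"fn": "play_rows", "kwargs": {
  "translation": [
    [0,5,0],
    [0,5,0],
    [0,0,0],
    [0,0,0],
    [0,0,0],
    [0,0,0],
    [0,0,0],
    [0,0,0],
    [0,0,0],
    [0,0,0]
  ],
  "turn": [
    [0,0,0],
    [0,0,0],
    [0,0,0],
    [0,0,0],
    [0,0,0],
    [0,0,0],
    [0,0,0],
    [0,0,0],
    [0,0,0],
    [0,0,0]
  ],
  "fingers": [1,1,1,0.2,-0.3,-0.5,-0.5,-0.5,-0.5,-0.5],
  "grip_force": 12
}}

```text
time: 6.03
position: [0.5583, -0.2912, 0.0096]
tool_rot: [-1.548, -0.311, 0.311]
ft_force: [-0.2, -0.5, 0.2]
grip_width: 0.556
```

Run:
```python
from h import *
st()
```

```text
t6.03 p [ 0.5583 -0.2912  0.0096] F [-0.2 -0.5  0.2] T [0.11 0.04 0.02] g0.556
R [[0.923, 0.0, -0.386], [0.386, 0.0, 0.923], [0.0, -1.0, -0.0]] q [ 0.09  0.49  0.43  1.73 -0.24  0.98  2.58]
```

Call:
{"fn": "play_rows", "kwargs": {
  "translation": [
    [0,0,0],
    [0,0,0],
    [0,0,0],
    [0,0,0],
    [0,0,0],
    [0,-10,0],
    [0,-15,0],
    [0,-15,0],
    [0,0,0],
    [0,0,0]
  ],
  "turn": [
    [0,0,0],
    [0,0,0],
    [0,0,0],
    [0,0,0],
    [0,0,0],
    [0,0,0],
    [0,0,0],
    [0,0,0],
    [0,0,0],
    [0,0,0]
  ],
  "fingers": [-0.5,-0.5,-0.5,-0.5,-0.5,-0.5,-0.5,-0.5,-0.5,-0.5],
  "grip_force": 12
}}

```text
time: 6.87
position: [0.559, -0.2916, 0.0507]
tool_rot: [-1.549, -0.313, 0.309]
ft_force: [0.5, -0.6, -1.1]
grip_width: 0.426
```

Run:
```python
from h import *
st()
im=ctrl.get_image('side');crop(im,"pics/s4.png",290,150,370,220,8)
```

```text
t6.87 p [ 0.559  -0.2916  0.0507] F [ 0.5 -0.6 -1.1] T [ 0.07  0.04 -0.05] g0.426
R [[0.923, 0.002, -0.386], [0.386, -0.001, 0.923], [0.002, -1.0, -0.001]] q [ 0.08  0.44  0.45  1.71 -0.21  1.05  2.57]
```

View pics/s4.png

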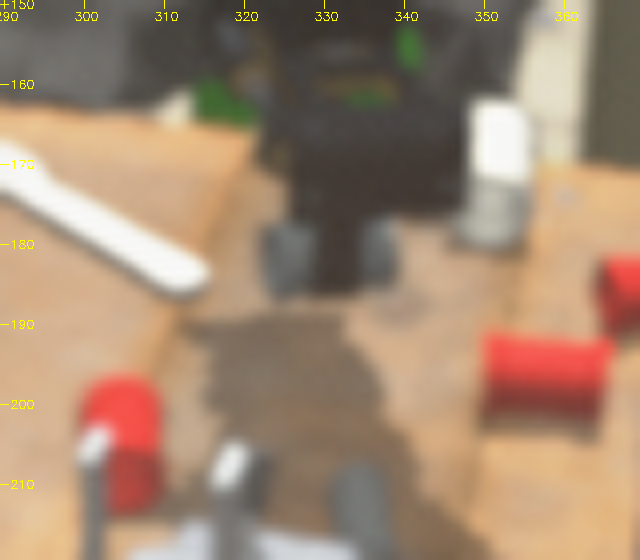

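Call:
{"fn": "play_rows", "kwargs": {
  "translation": [
    [0,-25,0],
    [0,-25,0],
    [0,-25,0],
    [0,-25,0],
    [0,-25,0],
    [0,-25,0],
    [0,-10,0],
    [0,0,0],
    [0,0,0],
    [0,0,0]
  ],
  "turn": [
    [0,0,0],
    [0,0,0],
    [0,0.094,0],
    [0,0.094,0],
    [0,0.094,0],
    [0,0.094,0],
    [0,0.094,0],
    [0,0,0],
    [0,0,0],
    [0,0,0]
  ],
  "fingers": [-0.5,-0.5,-0.5,-0.5,-0.5,-0.5,-0.5,-0.5,-0.5,-0.5]
}}

```text
time: 7.75
position: [0.5574, -0.2905, 0.2075]
tool_rot: [-1.569, 0.058, -0.054]
ft_force: [0.3, -0.8, -0.2]
grip_width: 0.427
```

Run:
```python
from h import *
s=st()
R=Rn.from_rotvec(s['tool_rot']).as_matrix()
print(R.T@(np.array([.562,.1055,s['position'][2]])-s['position'])*1000)
```

```text
t7.75 p [ 0.5574 -0.2905  0.2075] F [ 0.3 -0.8 -0.2] T [0.01 0.01 0.05] g0.427
R [[0.997, -0.003, 0.071], [-0.071, 0.001, 0.997], [-0.003, -1.0, 0.001]] q [-0.01  0.31  0.56  1.55 -0.17  1.34  2.07]
[-23.62748509   0.50105183 395.33269401]
```

Call:
{"fn": "play_rows", "kwargs": {
  "translation": [
    [-1.5,0,15],
    [-1.5,0,25],
    [-1.5,0,25],
    [-1.5,0,25],
    [-1.5,0,25],
    [-1.5,0,25],
    [-1.5,0,25],
    [-1.5,0,25],
    [-1.5,0,25],
    [-1.5,0,25]
  ],
  "turn": [
    [0,0,0],
    [0,0,0],
    [0,0,0],
    [0,0,0],
    [0,0,0],
    [0,0,0],
    [0,0,0],
    [0,0,0],
    [0,0,0],
    [0,0,0]
  ],
  "fingers": [-0.5,-0.5,-0.5,-0.5,-0.5,-0.5,-0.5,-0.5,-0.5,-0.5]
}}

```text
time: 8.58
position: [0.5598, -0.0494, 0.2076]
tool_rot: [-1.57, 0.059, -0.054]
ft_force: [0.6, -0.7, -0.3]
grip_width: 0.425
```

Call:
{"fn": "play_rows", "kwargs": {
  "translation": [
    [-1.5,0,25],
    [-1.5,0,25],
    [-1.5,0,25],
    [-1.5,0,25],
    [-1.5,0,25],
    [-1.5,0,25],
    [0,0,5],
    [0,0,0],
    [0,0,0],
    [0,0,0]
  ],
  "turn": [
    [0,0,0],
    [0,0,0],
    [0,0,0],
    [0,0,0],
    [0,0,0],
    [0,0,0],
    [-0.053,0,0],
    [-0.053,0,0],
    [0,0,0],
    [0,0,0]
  ],
  "fingers": [-0.5,-0.5,-0.5,-0.5,-0.5,-0.5,-0.5,-0.5,-0.5,-0.5]
}}

```text
time: 9.42
position: [0.5625, 0.1052, 0.2077]
tool_rot: [-1.676, 0.061, -0.051]
ft_force: [-0.3, -0.1, -0.3]
grip_width: 0.428
```

Run:
```python
from h import *
s=st()
R=Rn.from_rotvec(s['tool_rot']).as_matrix()
print(R.T@(np.array([.562,.1045,.12])-s['position'])*1000)
im=ctrl.get_image('side');crop(im,"pics/s5.png",230,80,390,300,2.7)
im=ctrl.get_image('top');crop(im,"pics/t5.png",190,130,330,230,5.6)
```

```text
t9.42 p [0.5625 0.1052 0.2077] F [-0.3 -0.1 -0.3] T [0.16 0.01 0.06] g0.428
R [[0.998, -0.011, 0.07], [-0.07, -0.106, 0.992], [-0.003, -0.994, -0.106]] q [-0.55  0.19  0.29  1.65  0.05  1.34  1.23]
[-0.16023541 87.28648319  8.53862455]
```

View pics/s5.png

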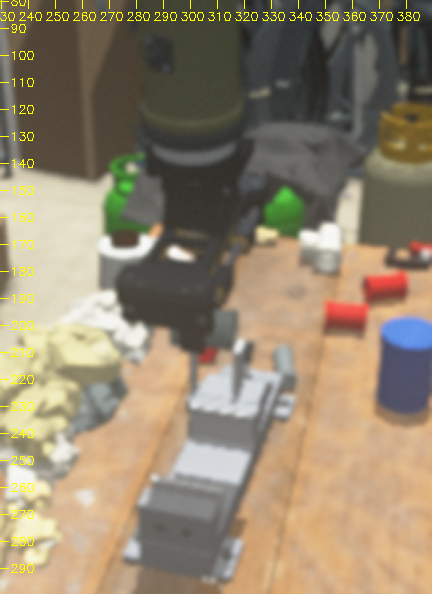

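View pics/t5.png

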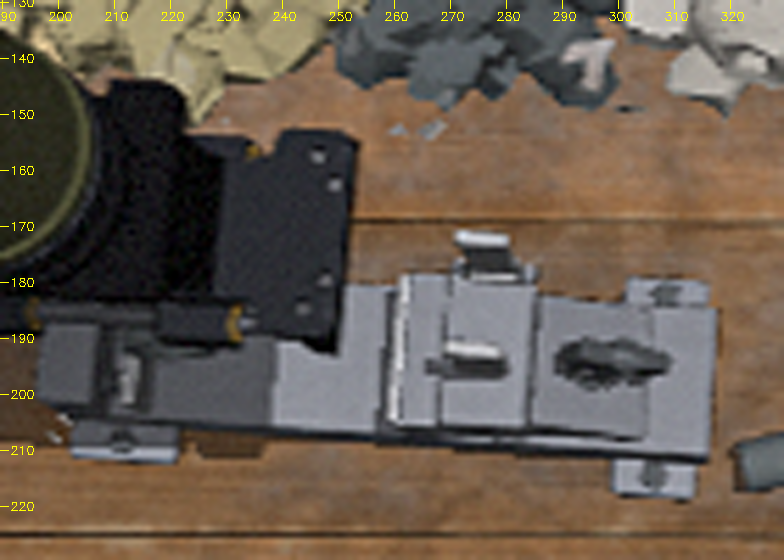

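Call:
{"fn": "play_rows", "kwargs": {
  "translation": [
    [0,18,1.8],
    [0,18,1.8],
    [0,18,1.8],
    [0,18,1.8],
    [0,18,1.8],
    [0,18,1.8],
    [0,18,1.8],
    [0,18,1.8],
    [0,0,0],
    [0,0,0]
  ],
  "turn": [
    [0,0,0],
    [0,0,0],
    [0,0,0],
    [0,0,0],
    [0,0,0],
    [0,0,0],
    [0,0,0],
    [0,0,0],
    [0,0,0],
    [0,0,0]
  ],
  "fingers": [-0.5,-0.5,-0.5,-0.5,-0.5,-0.5,-0.5,-0.5,-0.5,-0.5]
}}

```text
time: 10.35
position: [0.5627, 0.1018, 0.0643]
tool_rot: [-1.677, 0.065, -0.056]
ft_force: [0.5, -1.0, -0.1]
grip_width: 0.428
```

Run:
```python
from h import *
s=st()
im=ctrl.get_image('side');crop(im,"pics/s6.png",260,180,340,300,5)
im=ctrl.get_image('top');crop(im,"pics/t6.png",190,130,330,230,5.6)
```

```text
t10.35 p [0.5627 0.1018 0.0643] F [ 0.5 -1.  -0.1] T [ 0.21 -0.02  0.  ] g0.428
R [[0.997, -0.01, 0.075], [-0.076, -0.106, 0.991], [-0.002, -0.994, -0.107]] q [-0.53  0.32  0.29  1.81  0.01  1.06  1.23]
```

View pics/s6.png

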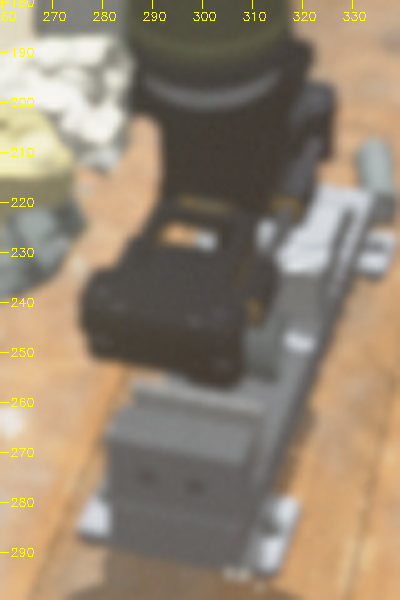

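View pics/t6.png

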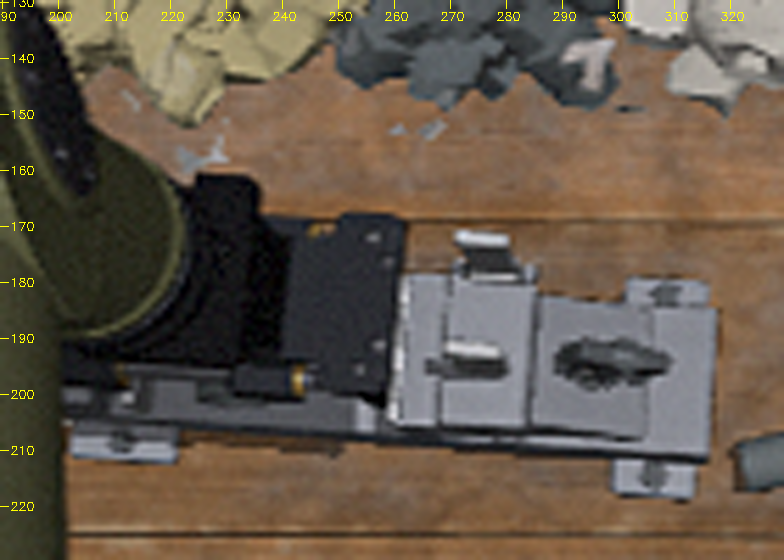

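Call:
{"fn": "play_rows", "kwargs": {
  "translation": [
    [0,5,2.5],
    [0,5,0.5],
    [0,4,0.5],
    [0,3,0.4],
    [0,1.7,0],
    [0,0,0],
    [0,0,0],
    [0,0,0],
    [0,0,0],
    [0,0,0]
  ],
  "turn": [
    [0,0,0],
    [0,0,0],
    [0,0,0],
    [0,0,0],
    [0,0,0],
    [0,0,0],
    [0,0,0],
    [0,0,0],
    [0,0,0],
    [0,0,0]
  ],
  "fingers": [-0.5,-0.5,-0.5,-0.5,-0.5,-0.5,-0.5,-0.5,-0.5,-0.5]
}}

```text
time: 11.28
position: [0.5637, 0.1055, 0.0461]
tool_rot: [-1.676, 0.061, -0.056]
ft_force: [-0.2, 0.5, -1.1]
grip_width: 0.427
```

Run:
```python
from h import *
s=st()
im=ctrl.get_image('side');crop(im,"pics/s7.png",260,200,340,300,6)
```

```text
t11.28 p [0.5637 0.1055 0.0461] F [-0.2  0.5 -1.1] T [ 0.21 -0.01 -0.03] g0.427
R [[0.997, -0.007, 0.073], [-0.074, -0.105, 0.992], [0.0, -0.994, -0.106]] q [-0.53  0.34  0.28  1.82  0.01  1.03  1.23]
```

View pics/s7.png

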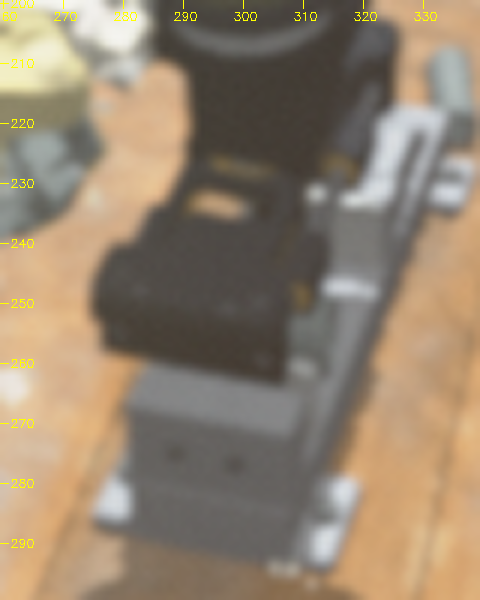

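Call:
{"fn": "play_rows", "kwargs": {
  "translation": [
    [0,1,0],
    [0,0.5,0],
    [0,0,0],
    [0,0,0],
    [0,0,0],
    [0,0,0],
    [0,0,0],
    [0,0,0],
    [0,0,0],
    [0,0,0]
  ],
  "turn": [
    [0,0,0],
    [0,0,0],
    [0,0,0],
    [0,0,0],
    [0,0,0],
    [0,0,0],
    [0,0,0],
    [0,0,0],
    [0,0,0],
    [0,0,0]
  ],
  "fingers": [-0.5,-0.5,-0.5,-0.1,-0.05,0.03,0.03,0.03,0.03,0.03]
}}

```text
time: 12.17
position: [0.5635, 0.1053, 0.0443]
tool_rot: [-1.676, 0.062, -0.056]
ft_force: [0.3, -0.2, -0.3]
grip_width: 0.51
```

Run:
```python
from h import *
s=st()
```

```text
t12.17 p [0.5635 0.1053 0.0443] F [ 0.3 -0.2 -0.3] T [ 0.17 -0.05  0.01] g0.510
R [[0.997, -0.008, 0.073], [-0.074, -0.105, 0.992], [0.0, -0.994, -0.106]] q [-0.53  0.34  0.28  1.82  0.01  1.03  1.23]
```

Call:
{"fn": "play_rows", "kwargs": {
  "translation": [
    [0,0,0],
    [0,-4,0],
    [0,-8,0],
    [0,-12,0],
    [0,-15,0],
    [0,-20,0],
    [0,-25,0],
    [0,-25,0],
    [0,-25,0],
    [0,-15,0]
  ],
  "turn": [
    [0,0,0],
    [0,0,0],
    [0,0,0],
    [0,0,0],
    [0,0,0],
    [0,0,0],
    [0,0,0],
    [0,0,0],
    [0,0,0],
    [0,0,0]
  ],
  "fingers": [0.03,0.03,0.03,0.03,0.03,0.03,0.03,0.2,0.5,1]
}}

```text
time: 13.0
position: [0.566, 0.1218, 0.1971]
tool_rot: [-1.674, 0.058, -0.06]
ft_force: [1.5, 0.1, 0.4]
grip_width: 0.659
```

Run:
```python
from h import *
s=st()
im=ctrl.get_image('side');crop(im,"pics/s8.png",260,200,340,300,6)
im=ctrl.get_image('top');crop(im,"pics/t8.png",190,130,330,230,5.6)
```

```text
t13.00 p [0.566  0.1218 0.1971] F [1.5 0.1 0.4] T [ 0.14 -0.07 -0.  ] g0.659
R [[0.997, -0.003, 0.074], [-0.073, -0.103, 0.992], [0.005, -0.995, -0.103]] q [-0.57  0.21  0.29  1.66  0.04  1.32  1.2 ]
```

View pics/s8.png

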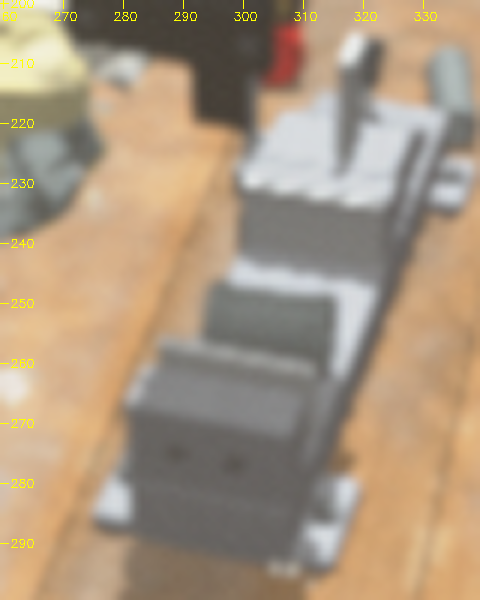

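View pics/t8.png

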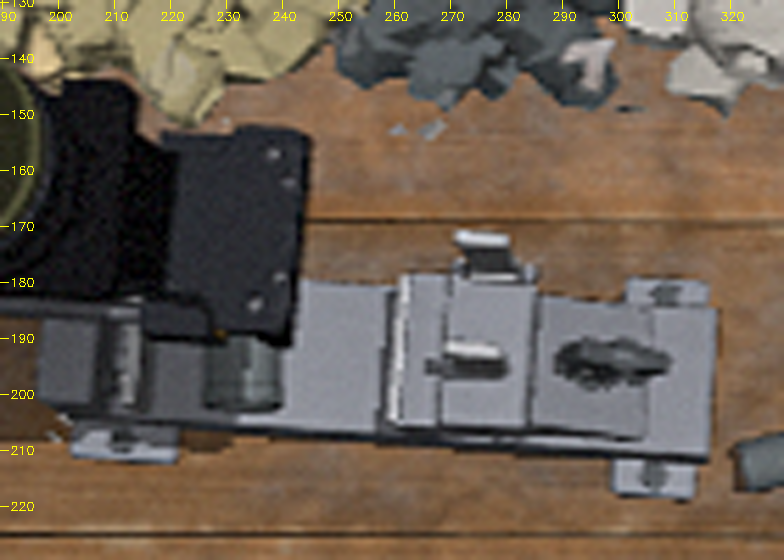

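Call:
{"fn": "play_rows", "kwargs": {
  "translation": [
    [0,0,0],
    [0,0,0],
    [0,0,0],
    [0,0,0],
    [0,0,0],
    [0,0,0],
    [0,0,0],
    [0,0,0],
    [0,0,0],
    [0,0,0]
  ],
  "turn": [
    [0.104,0,0],
    [0,0.112,0],
    [0,0.112,0],
    [0,0.112,0],
    [0,0.112,0],
    [0,0.112,0],
    [0,0.112,0],
    [0,0.112,0],
    [0,0.112,0],
    [0,0.112,0]
  ],
  "fingers": [1,1,1,1,1,1,1,1,1,1],
  "grip_force": 25
}}

```text
time: 13.93
position: [0.5641, 0.1208, 0.1921]
tool_rot: [-1.402, 0.846, -0.847]
ft_force: [-0.2, 0.2, 0.5]
grip_width: 1.001
```

Call:
{"fn": "play_rows", "kwargs": {
  "translation": [
    [0,0,0],
    [0,0,0],
    [0,0,0],
    [0,0,0],
    [0,0,0],
    [0,0,0],
    [0,0,0],
    [0,0,0],
    [0,0,0],
    [0,0,0]
  ],
  "turn": [
    [0,0.112,0],
    [0,0.112,0],
    [0,0.112,0],
    [0,0.112,0],
    [0,0.112,0],
    [0,0,0],
    [0,0,0],
    [0,0,0],
    [0,0,0],
    [0,0,0]
  ],
  "fingers": [1,1,1,1,1,1,1,1,1,1]
}}

```text
time: 14.77
position: [0.5646, 0.121, 0.1925]
tool_rot: [-1.177, 1.26, -1.262]
ft_force: [-0.1, -0.1, 0.8]
grip_width: 1.002
```

Run:
```python
from h import *
s=st()
R=Rn.from_rotvec(s['tool_rot']).as_matrix()
print(R.T@(np.array([.5685,-.006,.18])-s['position'])*1000)
```

```text
t14.77 p [0.5646 0.121  0.1925] F [-0.1 -0.1  0.8] T [-0.12  0.07 -0.02] g1.002
R [[-0.07, -0.0, 0.998], [-0.998, -0.002, -0.07], [0.002, -1.0, -0.0]] q [-0.64  0.19  0.44  1.69 -0.08  1.28 -0.26]
[126.3689184   12.7340478   12.73802568]
```

Call:
{"fn": "play_rows", "kwargs": {
  "translation": [
    [20,0,2],
    [20,0,2],
    [20,0,2],
    [20,0,2],
    [20,0,2],
    [20,4,2],
    [6,8,1],
    [0,0,0],
    [0,0,0],
    [0,0,0]
  ],
  "turn": [
    [0,0,0],
    [0,0,0],
    [0,0,0],
    [0,0,0],
    [0,0,0],
    [0,0,0],
    [0,0,0],
    [0,0,0],
    [0,0,0],
    [0,0,0]
  ],
  "fingers": [1,1,1,1,1,1,1,1,1,1]
}}

```text
time: 15.6
position: [0.5686, -0.0036, 0.1805]
tool_rot: [-1.177, 1.259, -1.26]
ft_force: [-0.0, -0.4, -0.8]
grip_width: 1.001
```

Run:
```python
from h import *
s=st()
im=ctrl.get_image('side');crop(im,"pics/s9.png",260,150,340,260,5.4)
im=ctrl.get_image('top');crop(im,"pics/t9.png",190,130,330,230,5.6)
```

```text
t15.60 p [ 0.5686 -0.0036  0.1805] F [-0.  -0.4 -0.8] T [-0.03  0.01  0.05] g1.001
R [[-0.069, -0.001, 0.998], [-0.998, -0.001, -0.069], [0.001, -1.0, -0.001]] q [-0.5   0.18  0.52  1.73 -0.09  1.25 -0.03]
```

View pics/s9.png

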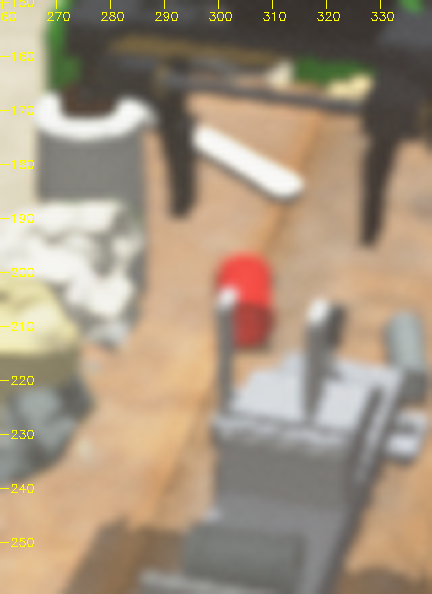

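View pics/t9.png

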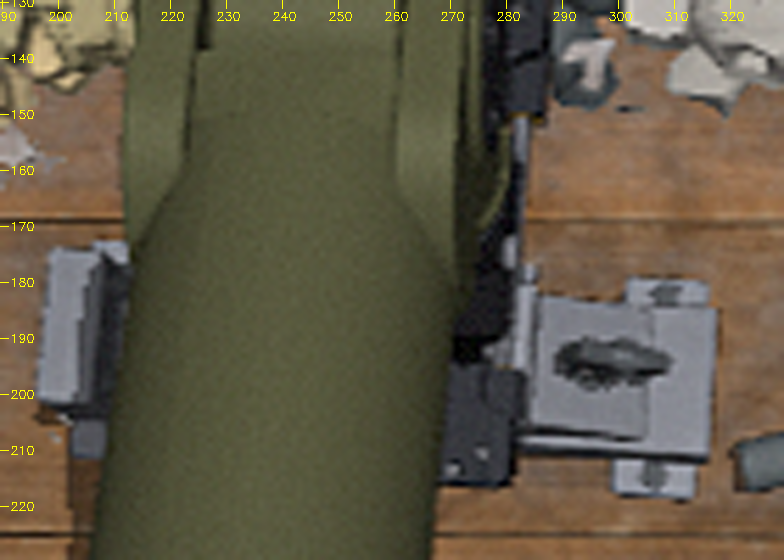

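Call:
{"fn": "play_rows", "kwargs": {
  "translation": [
    [2,15,0],
    [0,15,0],
    [0,15,0],
    [0,15,0],
    [0,15,0],
    [0,10,0],
    [0,7,0],
    [0,0,0],
    [0,0,0],
    [0,0,0]
  ],
  "turn": [
    [0,0,0],
    [0,0,0],
    [0,0,0],
    [0,0,0],
    [0,0,0],
    [0,0,0],
    [0,0,0],
    [0,0,0],
    [0,0,0],
    [0,0,0]
  ],
  "fingers": [1,1,1,1,1,1,1,1,1,1],
  "grip_force": 25
}}

```text
time: 16.53
position: [0.5693, -0.0076, 0.0897]
tool_rot: [-1.175, 1.259, -1.263]
ft_force: [-0.0, 0.2, 0.6]
grip_width: 1.004
```

Run:
```python
from h import *
s=st()
im=ctrl.get_image('side');crop(im,"pics/s10.png",260,150,340,260,5.4)
```

```text
t16.53 p [ 0.5693 -0.0076  0.0897] F [-0.   0.2  0.6] T [-0.08  0.07 -0.04] g1.004
R [[-0.071, 0.001, 0.997], [-0.997, -0.002, -0.071], [0.002, -1.0, 0.002]] q [-0.48  0.27  0.51  1.83 -0.15  1.08  0.02]
```

View pics/s10.png

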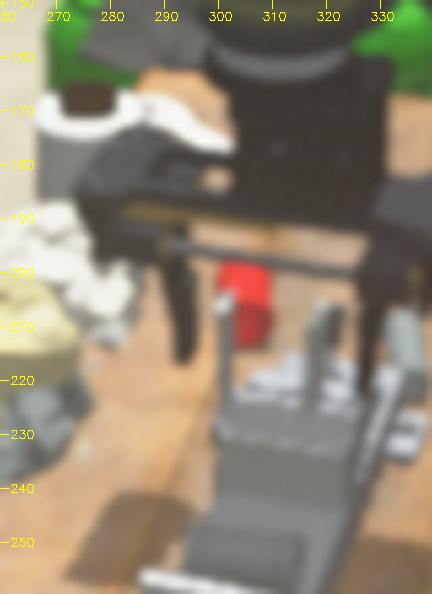

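Fingers straddle the lever (col 302) and plate (col 320). Close.

Call:
{"fn": "play_rows", "kwargs": {
  "translation": [
    [0,0,0],
    [0,0,0],
    [0,0,0],
    [0,0,0],
    [0,0,0],
    [0,0,0],
    [0,0,0],
    [0,0,0],
    [0,0,0],
    [0,0,0]
  ],
  "turn": [
    [0,0,0],
    [0,0,0],
    [0,0,0],
    [0,0,0],
    [0,0,0],
    [0,0,0],
    [0,0,0],
    [0,0,0],
    [0,0,0],
    [0,0,0]
  ],
  "fingers": [0.4,0.2,0,-0.3,-0.3,-0.3,-0.3,-0.3,-0.3,-0.3],
  "grip_force": 28
}}

```text
time: 17.42
position: [0.5677, -0.0077, 0.089]
tool_rot: [-1.177, 1.262, -1.262]
ft_force: [-4.8, 0.9, 4.4]
grip_width: 0.522
```

Run:
```python
from h import *
s=st()
```

```text
t17.42 p [ 0.5677 -0.0077  0.089 ] F [-4.8  0.9  4.4] T [-0.08  0.85  0.08] g0.522
R [[-0.071, -0.002, 0.997], [-0.997, -0.002, -0.071], [0.002, -1.0, -0.002]] q [-0.48  0.27  0.51  1.83 -0.15  1.08  0.02]
```

Call:
{"fn": "play_rows", "kwargs": {
  "translation": [
    [0,0,0],
    [0,0,0],
    [0,0,0],
    [-3,0,0],
    [-5,0,0],
    [-6,0,0],
    [-6,0,0],
    [-6,0,0],
    [-6,0,0],
    [0,0,0]
  ],
  "turn": [
    [0,0,0],
    [0,0,0],
    [0,0,0],
    [0,0,0],
    [0,0,0],
    [0,0,0],
    [0,0,0],
    [0,0,0],
    [0,0,0],
    [0,0,0]
  ],
  "fingers": [-0.3,-0.3,-0.3,-0.3,-0.3,-0.3,-0.3,-0.3,-0.3,-0.3]
}}

```text
time: 18.25
position: [0.5699, 0.0256, 0.0889]
tool_rot: [-1.178, 1.261, -1.26]
ft_force: [-5.8, 3.2, 5.8]
grip_width: 0.521
```

Run:
```python
from h import *
s=st()
im=ctrl.get_image('side');crop(im,"pics/s11.png",260,180,340,290,5.4)
```

```text
t18.25 p [0.5699 0.0256 0.0889] F [-5.8  3.2  5.8] T [ 0.2   1.   -0.01] g0.521
R [[-0.069, -0.002, 0.998], [-0.998, -0.001, -0.069], [0.001, -1.0, -0.002]] q [-0.52  0.28  0.49  1.82 -0.15  1.08 -0.04]
```

View pics/s11.png

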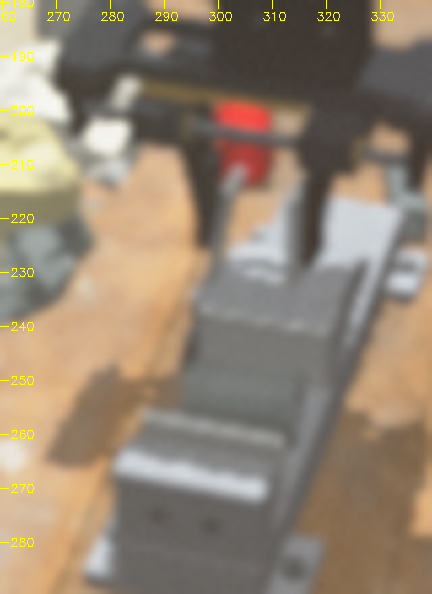

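Call:
{"fn": "play_rows", "kwargs": {
  "translation": [
    [-4,0,0],
    [-4,0,0],
    [-4,0,0],
    [-4,0,0],
    [-4,0,0],
    [-4,0,0],
    [-4,0,0],
    [-4,0,0],
    [-2,0,0],
    [0,0,0]
  ],
  "turn": [
    [0,0,0],
    [0,0,0],
    [0,0,0],
    [0,0,0],
    [0,0,0],
    [0,0,0],
    [0,0,0],
    [0,0,0],
    [0,0,0],
    [0,0,0]
  ],
  "fingers": [-0.3,-0.3,-0.3,-0.3,-0.3,-0.3,-0.3,-0.3,-0.3,-0.3]
}}

```text
time: 19.13
position: [0.572, 0.0586, 0.0889]
tool_rot: [-1.178, 1.262, -1.261]
ft_force: [-5.8, 0.6, 7.0]
grip_width: 0.519
```

Run:
```python
from h import *
s=st()
im=ctrl.get_image('side');crop(im,"pics/s12.png",260,200,340,300,6)
```

```text
t19.13 p [0.572  0.0586 0.0889] F [-5.8  0.6  7. ] T [0.01 1.16 0.03] g0.519
R [[-0.07, -0.003, 0.998], [-0.998, -0.001, -0.07], [0.002, -1.0, -0.003]] q [-0.56  0.28  0.47  1.81 -0.14  1.08 -0.1 ]
```

View pics/s12.png

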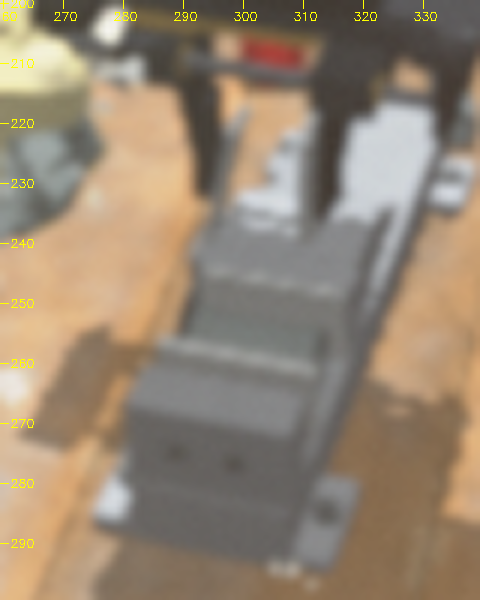

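Call:
{"fn": "play_rows", "kwargs": {
  "translation": [
    [-1.5,0,0],
    [-1.5,0,0],
    [-1,0,0],
    [-1,0,0],
    [-1,0,0],
    [-0.5,0,0],
    [0,0,0],
    [0,0,0],
    [0,0,0],
    [0,0,0]
  ],
  "turn": [
    [0,0,0],
    [0,0,0],
    [0,0,0],
    [0,0,0],
    [0,0,0],
    [0,0,0],
    [0,0,0],
    [0,0,0],
    [0,0,0],
    [0,0,0]
  ],
  "fingers": [-0.3,-0.3,-0.3,-0.3,-0.3,-0.3,-0.3,-0.3,-0.3,-0.3]
}}

```text
time: 20.02
position: [0.5724, 0.0643, 0.0889]
tool_rot: [-1.178, 1.262, -1.261]
ft_force: [-6.0, -1.1, 7.4]
grip_width: 0.52
```

Run:
```python
from h import *
s=st()
```

```text
t20.02 p [0.5724 0.0643 0.0889] F [-6.  -1.1  7.4] T [-0.22  1.19  0.15] g0.520
R [[-0.071, -0.003, 0.997], [-0.997, -0.002, -0.071], [0.002, -1.0, -0.003]] q [-0.56  0.29  0.47  1.81 -0.14  1.08 -0.11]
```

Call:
{"fn": "play_rows", "kwargs": {
  "translation": [
    [-1,0,0],
    [-1,0,0],
    [-0.5,0,0],
    [-0.5,0,0],
    [0,0,0],
    [0,0,0],
    [0,0,0],
    [0,0,0],
    [0,0,0],
    [0,0,0]
  ],
  "turn": [
    [0,0,0],
    [0,0,0],
    [0,0,0],
    [0,0,0],
    [0,0,0],
    [0,0,0],
    [0,0,0],
    [0,0,0],
    [0,0,0],
    [0,0,0]
  ],
  "fingers": [-0.3,-0.3,-0.3,-0.3,-0.3,-0.3,-0.3,-0.3,-0.3,-0.3]
}}

```text
time: 20.85
position: [0.5726, 0.0673, 0.089]
tool_rot: [-1.179, 1.262, -1.261]
ft_force: [-6.0, -0.9, 7.5]
grip_width: 0.52
```

Run:
```python
from h import *
s=st()
im=ctrl.get_image('side');crop(im,"pics/s13.png",260,200,340,300,6)
```

```text
t20.85 p [0.5726 0.0673 0.089 ] F [-6.  -0.9  7.5] T [-0.27  1.2   0.07] g0.520
R [[-0.071, -0.003, 0.997], [-0.997, -0.002, -0.071], [0.002, -1.0, -0.003]] q [-0.57  0.29  0.47  1.81 -0.14  1.08 -0.12]
```

View pics/s13.png

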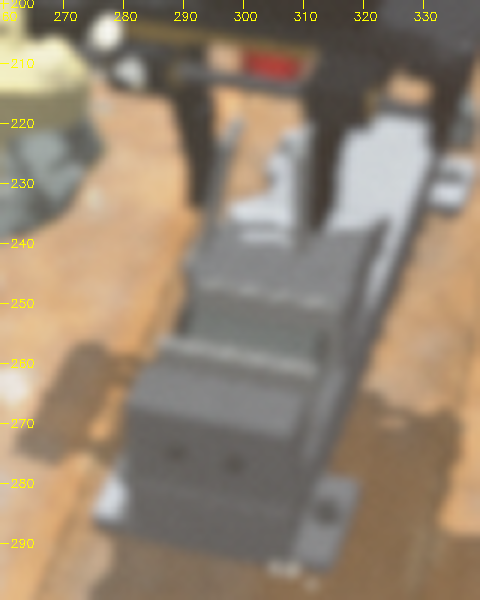

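Call:
{"fn": "play_rows", "kwargs": {
  "translation": [
    [-1,0,0],
    [-1,0,0],
    [-1,0,0],
    [0,0,0],
    [0,0,0],
    [0,0,0],
    [0,0,0],
    [0,0,0],
    [0,0,0],
    [0,0,0]
  ],
  "turn": [
    [0,0,0],
    [0,0,0],
    [0,0,0],
    [0,0,0],
    [0,0,0],
    [0,0,0],
    [0,0,0],
    [0,0,0],
    [0,0,0],
    [0,0,0]
  ],
  "fingers": [-0.3,-0.3,-0.3,-0.3,-0.3,-0.3,-0.3,-0.3,-0.3,-0.3]
}}

```text
time: 21.73
position: [0.5726, 0.0682, 0.0889]
tool_rot: [-1.18, 1.262, -1.264]
ft_force: [-7.3, -3.5, 6.9]
grip_width: 0.518
```

Run:
```python
from h import *
s=st()
```

```text
t21.73 p [0.5726 0.0682 0.0889] F [-7.3 -3.5  6.9] T [-0.94  1.34  0.2 ] g0.518
R [[-0.072, -0.003, 0.997], [-0.997, -0.004, -0.072], [0.005, -1.0, -0.003]] q [-0.57  0.29  0.47  1.81 -0.14  1.08 -0.12]
```

Call:
{"fn": "play_rows", "kwargs": {
  "translation": [
    [-1,0,0],
    [-1,0,0],
    [-1,0,0],
    [0,0,0],
    [0,0,0],
    [0,0,0],
    [0,0,0],
    [0,0,0],
    [0,0,0],
    [0,0,0]
  ],
  "turn": [
    [0,0,0],
    [0,0,0],
    [0,0,0],
    [0,0,0],
    [0,0,0],
    [0,0,0],
    [0,0,0],
    [0,0,0],
    [0,0,0],
    [0,0,0]
  ],
  "fingers": [-0.3,-0.3,-0.3,-0.3,-0.3,-0.3,-0.3,-0.3,-0.3,-0.3]
}}

```text
time: 22.57
position: [0.5726, 0.0683, 0.0889]
tool_rot: [-1.183, 1.262, -1.267]
ft_force: [-8.0, -8.2, 9.6]
grip_width: 0.52
```

Run:
```python
from h import *
s=st()
im=ctrl.get_image('side');crop(im,"pics/s14.png",260,200,340,300,6)
```

```text
t22.57 p [0.5726 0.0683 0.0889] F [-8.  -8.2  9.6] T [-1.89  1.5   0.38] g0.520
R [[-0.073, -0.004, 0.997], [-0.997, -0.008, -0.073], [0.008, -1.0, -0.004]] q [-0.57  0.29  0.47  1.81 -0.14  1.09 -0.13]
```

View pics/s14.png

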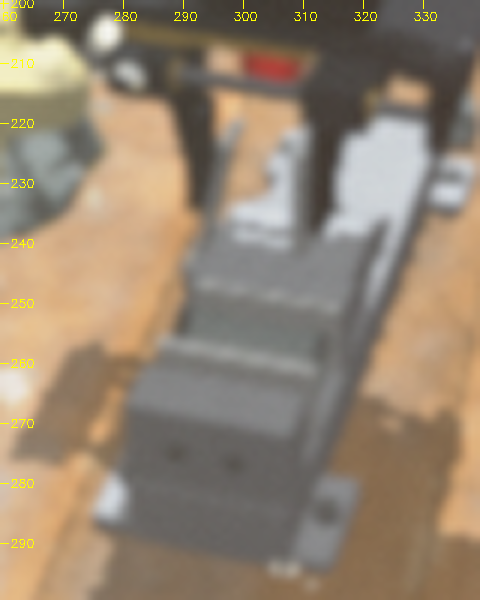

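Call:
{"fn": "play_rows", "kwargs": {
  "translation": [
    [0,0,0],
    [0,0,0],
    [0,0,0],
    [0,0,0],
    [0,0,0],
    [0,0,0],
    [0,0,0],
    [0,0,0],
    [0,0,0],
    [0,0,0]
  ],
  "turn": [
    [0,0,0],
    [0,0,0],
    [0,0,0],
    [0,0,0],
    [0,0,0],
    [0,0,0],
    [0,0,0],
    [0,0,0],
    [0,0,0],
    [0,0,0]
  ],
  "fingers": [1,1,1,1,1,1,1,1,1,1]
}}

```text
time: 23.45
position: [0.5743, 0.0736, 0.0886]
tool_rot: [-1.176, 1.26, -1.263]
ft_force: [-0.2, 0.9, 0.0]
grip_width: 1.002
```

Call:
{"fn": "play_rows", "kwargs": {
  "translation": [
    [0,-5,0],
    [0,-15,0],
    [0,-20,0],
    [0,-20,0],
    [0,-20,0],
    [0,-20,0],
    [0,-20,0],
    [0,-10,0],
    [0,0,0],
    [0,0,0]
  ],
  "turn": [
    [0,0,0],
    [0,0,0],
    [0,0,0],
    [0,0,0],
    [0,0,0],
    [0,0,0],
    [0,0,0],
    [0,0,0],
    [0,0,0],
    [0,0,0]
  ],
  "fingers": [1,1,1,1,1,1,1,1,1,1]
}}

```text
time: 24.28
position: [0.5744, 0.0738, 0.2186]
tool_rot: [-1.176, 1.26, -1.263]
ft_force: [-0.6, -0.1, -0.9]
grip_width: 0.999
```

Run:
```python
from h import *
s=st()
im=ctrl.get_image('side');crop(im,"pics/s15.png",260,200,340,300,6)
im=ctrl.get_image('top');crop(im,"pics/t15.png",190,150,330,230,5.6)
```

```text
t24.28 p [0.5744 0.0738 0.2186] F [-0.6 -0.1 -0.9] T [-0.02  0.07 -0.04] g0.999
R [[-0.071, 0.0, 0.997], [-0.997, -0.002, -0.071], [0.002, -1.0, 0.0]] q [-0.6   0.18  0.48  1.66 -0.08  1.33 -0.17]
```

View pics/s15.png

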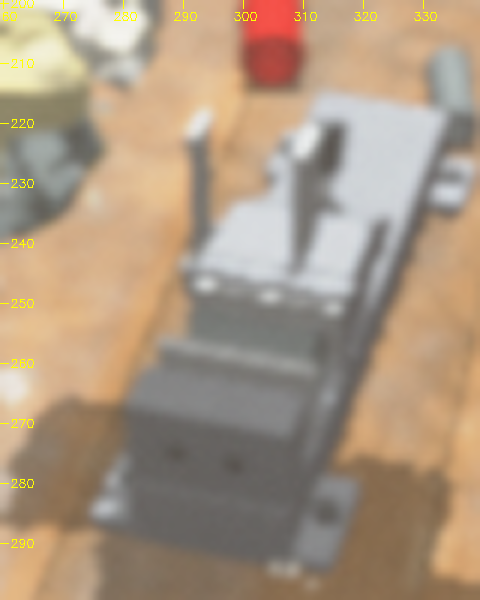

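View pics/t15.png

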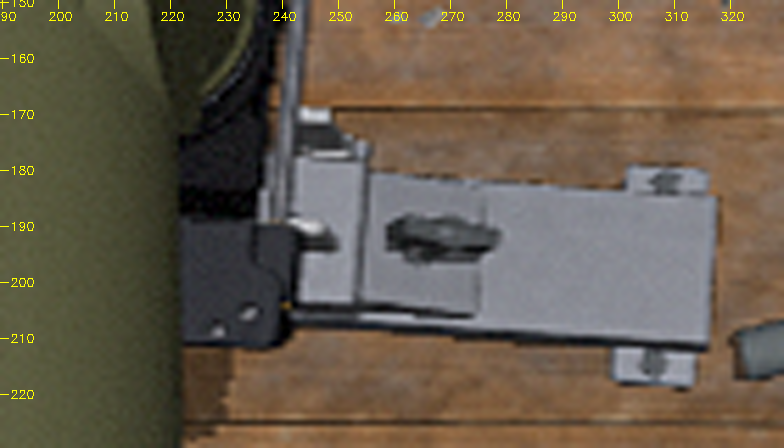

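Run:
```python
from h import *
im=ctrl.get_image('side');cv2.imwrite('pics/raw_s.png',im);crop(im,"pics/s16.png",285,195,345,255,10)
im=ctrl.get_image('top');cv2.imwrite('pics/raw_t.png',im);crop(im,"pics/t16.png",235,165,295,215,12)
xv=np.array([.073,.9973,0]);f=np.array([.5651,.1464,0])
g=f-xv*(.037+.099);print('grip xy',g)
for z in (.06,.07,.08,.09,.1,.11):
    print(z,ray('top',268,192.5,z).round(4),proj('side',[g[0],g[1],z]).round(1))
```

```text
grip xy [0.555172  0.0107672 0.       ]
0.06 [0.5592 0.0157 0.06  ] [313.5 231.7]
0.07 [0.5576 0.0147 0.07  ] [313.6 228.7]
0.08 [0.556  0.0137 0.08  ] [313.7 225.8]
0.09 [0.5544 0.0127 0.09  ] [313.7 222.8]
0.1 [0.5528 0.0117 0.1   ] [313.8 219.8]
0.11 [0.5513 0.0107 0.11  ] [313.8 216.8]
```

View pics/s16.png

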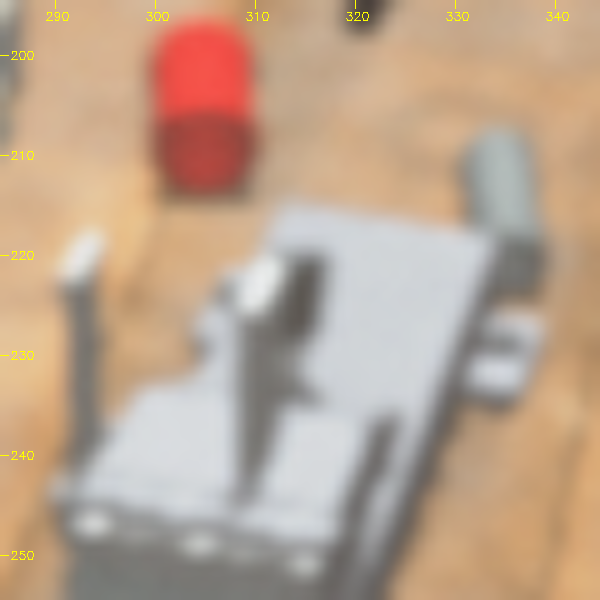

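View pics/t16.png

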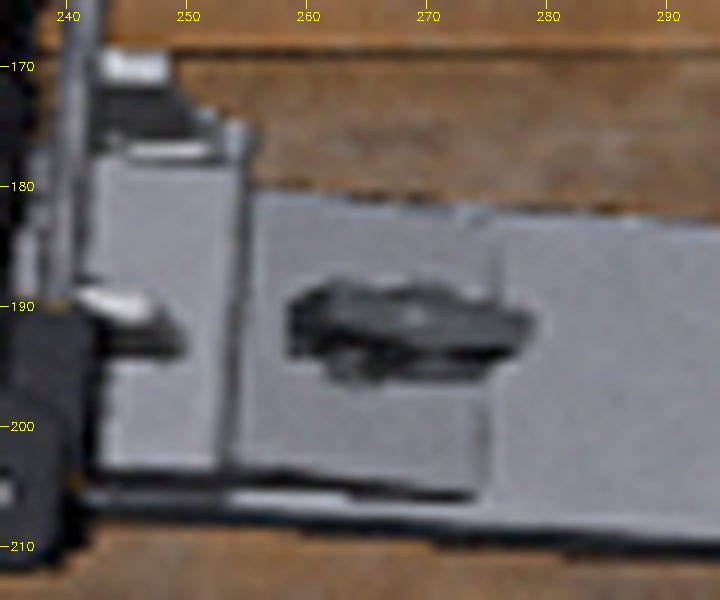

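```bash
cat >> h.py <<'E'
xv=np.array([.073,.9973,0]);yv=np.array([-.9973,.073,0]);zw=np.array([0,0,1.])
zs=.866*zw-.5*xv; xs=.866*xv+.5*zw
def bar(c,psi):
    b=np.cos(psi)*xs-np.sin(psi)*yv; n=np.cross(zs,b)
    return b,n
E
python3 - <<'E'
from h import *
print('edge',ray('top',254,195,.075),'jaw face side',ray('side',304,248.5,.0755))
for c in ([.555,.0125,.087],):
  for psi in (0,.15,.3,.5):
    b,n=bar(c,psi)
    c=np.array(c);print(psi)
    for s in(-1,1): print('  top',proj('top',c+12e-3*zs+s*.023*b).round(1),'bottom',proj('top',c-12e-3*zs+s*.023*b).round(1),'| side',proj('side',c+12e-3*zs+s*.023*b).round(1),proj('side',c-12e-3*zs+s*.023*b).round(1))
E
```

```text
edge [0.55033822 0.0488988  0.075     ] jaw face side [0.56063303 0.10783088 0.0755    ]
0
  top [278.7 193.3] bottom [274.6 194.2] | side [316.1 219.3] [314.8 227.7]
  top [261.6 190.6] bottom [257.7 191.6] | side [312.4 220.2] [311.1 229. ]
0.15
  top [278.5 194.7] bottom [274.4 195.6] | side [317.3 219.5] [316. 228.]
  top [261.8 189.2] bottom [257.9 190.2] | side [311.2 220. ] [309.8 228.8]
0.3
  top [278.1 196. ] bottom [274.  196.9] | side [318.4 219.7] [317.1 228.2]
  top [262.2 187.9] bottom [258.3 188.9] | side [310.  219.8] [308.7 228.6]
0.5
  top [277.3 197.6] bottom [273.2 198.4] | side [319.7 220. ] [318.4 228.5]
  top [263.1 186.3] bottom [259.1 187.4] | side [308.7 219.5] [307.4 228.3]
```

Call:
{"fn": "play_rows", "kwargs": {
  "translation": [
    [19,0,0],
    [19,0,0],
    [19,0,0],
    [19,0,0],
    [19,0,0],
    [0,0,0],
    [0,0,0],
    [0,0,0],
    [0,0,0],
    [0,0,0]
  ],
  "turn": [
    [0,0,0],
    [0,0,0],
    [0,0,0],
    [0,0,0.075],
    [0,0,0.075],
    [0,0,0.075],
    [0,0,0.075],
    [0,0,0.075],
    [0,0,0.075],
    [0,0,0.074]
  ],
  "fingers": [1,1,1,1,1,1,1,1,1,1]
}}

```text
time: 25.32
position: [0.5675, -0.0213, 0.2169]
tool_rot: [-0.767, 1.449, -0.869]
ft_force: [-0.8, 0.5, -0.7]
grip_width: 0.998
```

Run:
```python
from h import *
s=st()
R=Rn.from_rotvec(s['tool_rot']).as_matrix()
c=np.array([.556,.0125,.087])
print('-zs',-zs,R.T@(-zs),'pre',R.T@(c+.06*zs-s['position'])*1000)
im=ctrl.get_image('side');cv2.imwrite('pics/raw_s.png',im);crop(im,"pics/s17.png",270,150,350,260,5.4)
im=ctrl.get_image('top');cv2.imwrite('pics/raw_t.png',im);crop(im,"pics/t17.png",220,150,320,220,7.5)
```

```text
t25.32 p [ 0.5675 -0.0213  0.2169] F [-0.8  0.5 -0.7] T [-0.66  0.09 -0.  ] g0.998
R [[-0.062, 0.036, 0.997], [-0.863, 0.5, -0.072], [-0.502, -0.865, 0.0]] q [-0.2   0.25  0.6   1.7  -0.64  1.46  0.47]
-zs [ 0.0365   0.49865 -0.866  ] [1.95037732e-03 9.99967937e-01 6.26784365e-04] pre [ 36.63860954  68.90255071 -13.89636679]
```

View pics/s17.png

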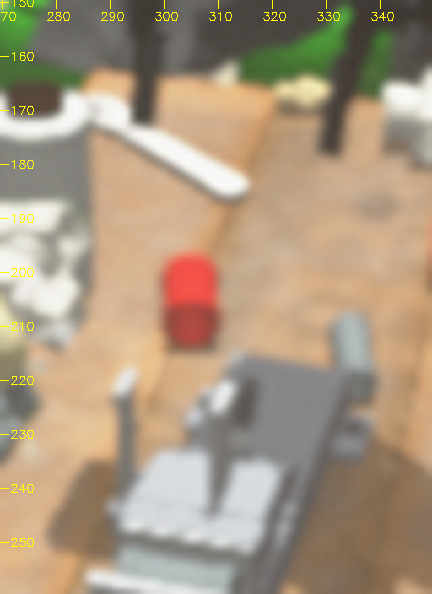

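View pics/t17.png

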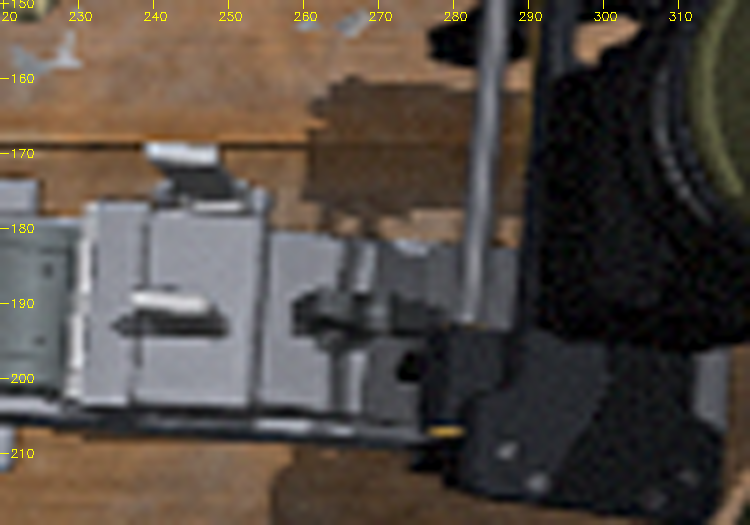

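Call:
{"fn": "play_rows", "kwargs": {
  "translation": [
    [9,12,-3.5],
    [9,14,-3.5],
    [9,14,-3.5],
    [9.5,14,-3.4],
    [0,15,0],
    [0,0,0],
    [0,0,0],
    [0,0,0],
    [0,0,0],
    [0,0,0]
  ],
  "turn": [
    [0,0,0],
    [0,0,0],
    [0,0,0],
    [0,0,0],
    [0,0,0],
    [0,0,0],
    [0,0,0],
    [0,0,0],
    [0,0,0],
    [0,0,0]
  ],
  "fingers": [1,1,0.6,0.3,0.2,0.2,0.2,0.2,0.2,0.2]
}}

```text
time: 26.25
position: [0.5546, -0.0175, 0.1403]
tool_rot: [-0.77, 1.446, -0.872]
ft_force: [0.3, -0.6, -0.3]
grip_width: 0.61
```

Run:
```python
from h import *
s=st()
R=Rn.from_rotvec(s['tool_rot']).as_matrix()
c=np.array([.556,.0125,.087])
print('final',R.T@(c-.017*zs-s['position'])*1000)
im=ctrl.get_image('side');crop(im,"pics/s18.png",270,180,350,260,7)
im=ctrl.get_image('top');crop(im,"pics/t18.png",220,150,320,220,7.5)
```

```text
t26.25 p [ 0.5546 -0.0175  0.1403] F [ 0.3 -0.6 -0.3] T [-0.66  0.11  0.04] g0.610
R [[-0.061, 0.037, 0.997], [-0.865, 0.497, -0.071], [-0.498, -0.867, 0.002]] q [-0.19  0.3   0.59  1.81 -0.68  1.33  0.57]
final [ 0.4308821  78.15757991 -0.79848   ]
```

View pics/s18.png

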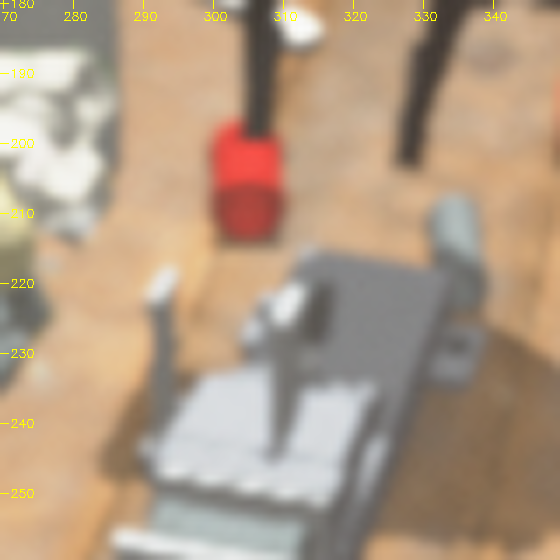

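View pics/t18.png

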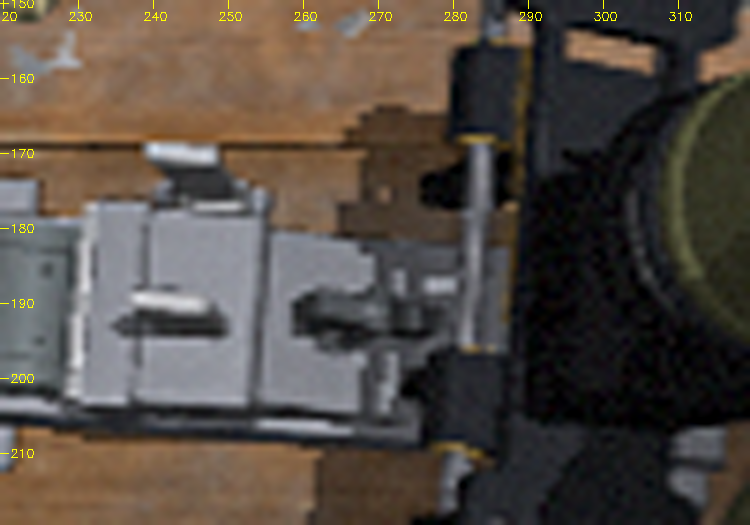

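Call:
{"fn": "play_rows", "kwargs": {
  "translation": [
    [0,15,-0.8],
    [0,15,0],
    [0,15,0],
    [0,13,0],
    [0,10,0],
    [0,6,0],
    [0,4,0],
    [0,0,0],
    [0,0,0],
    [0,0,0]
  ],
  "turn": [
    [0,0,0],
    [0,0,0],
    [0,0,0],
    [0,0,0],
    [0,0,0],
    [0,0,0],
    [0,0,0],
    [0,0,0],
    [0,0,0],
    [0,0,0]
  ],
  "fingers": [0.2,0.2,0.2,0.2,0.2,0.2,0.2,0.2,0.2,0.2]
}}

```text
time: 27.18
position: [0.5564, 0.0211, 0.0723]
tool_rot: [-0.769, 1.447, -0.872]
ft_force: [1.3, 0.6, 0.1]
grip_width: 0.603
```

Run:
```python
from h import *
s=st()
im=ctrl.get_image('side');crop(im,"pics/s19.png",270,180,350,260,7)
im=ctrl.get_image('top');crop(im,"pics/t19.png",220,150,320,220,7.5)
```

```text
t27.18 p [0.5564 0.0211 0.0723] F [1.3 0.6 0.1] T [-0.66  0.07 -0.  ] g0.603
R [[-0.061, 0.037, 0.997], [-0.865, 0.497, -0.072], [-0.498, -0.867, 0.001]] q [-0.22  0.36  0.54  1.89 -0.75  1.2   0.61]
```

View pics/s19.png

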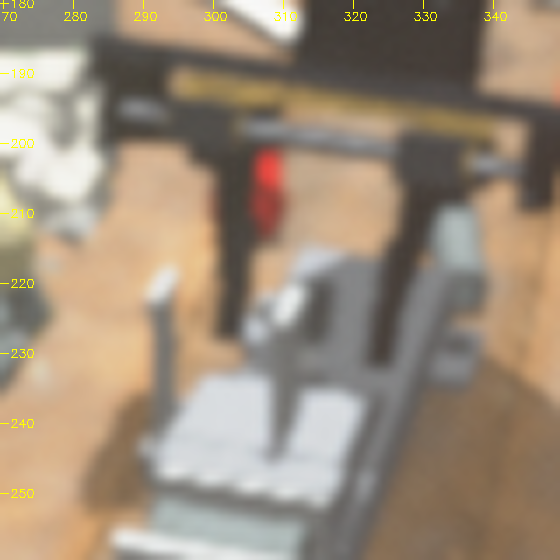

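View pics/t19.png

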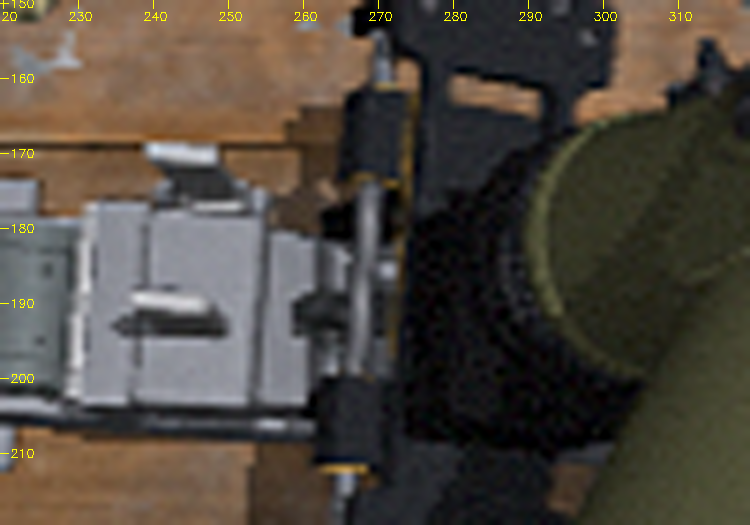

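Call:
{"fn": "play_rows", "kwargs": {
  "translation": [
    [0,0,0],
    [0,0,0],
    [0,0,0],
    [0,0,0],
    [0,0,0],
    [0,0,0],
    [0,0,0],
    [0,0,0],
    [0,0,0],
    [0,0,0]
  ],
  "turn": [
    [0,0,0],
    [0,0,0],
    [0,0,0],
    [0,0,0],
    [0,0,0],
    [0,0,0],
    [0,0,0],
    [0,0,0],
    [0,0,0],
    [0,0,0]
  ],
  "fingers": [0,-0.3,-0.6,-1,-1,-1,-1,-1,-1,-1],
  "grip_force": 55
}}

```text
time: 28.12
position: [0.5569, 0.0215, 0.0718]
tool_rot: [-0.769, 1.446, -0.872]
ft_force: [6.0, 0.5, -3.3]
grip_width: 0.169
```

Run:
```python
from h import *
s=st()
```

```text
t28.12 p [0.5569 0.0215 0.0718] F [ 6.   0.5 -3.3] T [-0.87 -0.79 -0.54] g0.169
R [[-0.061, 0.037, 0.997], [-0.865, 0.497, -0.072], [-0.498, -0.867, 0.002]] q [-0.22  0.36  0.54  1.89 -0.75  1.2   0.61]
```

Call:
{"fn": "play_rows", "kwargs": {
  "translation": [
    [0,0,0],
    [0,0,0],
    [0,0,0],
    [0,0,0],
    [0,0,0],
    [0,0,0],
    [0,0,0],
    [0,0,0],
    [0,0,0],
    [0,0,0]
  ],
  "turn": [
    [0,0,0],
    [0,0,0],
    [0,0,0],
    [0,0,0],
    [0,0,0],
    [0,0.05,0],
    [0,0.08,0],
    [0,0.08,0],
    [0,0.08,0],
    [0,0.08,0]
  ],
  "fingers": [-1,-1,-1,-1,-1,-1,-1,-1,-1,-1]
}}

```text
time: 28.95
position: [0.558, 0.0208, 0.0717]
tool_rot: [-0.626, 1.77, -1.058]
ft_force: [8.4, -0.7, -6.0]
grip_width: 0.163
```

Run:
```python
from h import *
s=st()
R=Rn.from_rotvec(s['tool_rot']).as_matrix();print('torque about y_t',R[:,1]@s['torque'])
im=ctrl.get_image('side');crop(im,"pics/s20.png",270,180,350,260,7)
im=ctrl.get_image('top');crop(im,"pics/t20.png",220,150,320,220,7.5)
```

```text
t28.95 p [0.558  0.0208 0.0717] F [ 8.4 -0.7 -6. ] T [-1.39 -1.56 -0.63] g0.163
R [[-0.42, 0.04, 0.906], [-0.78, 0.495, -0.383], [-0.464, -0.868, -0.177]] q [-0.26  0.37  0.59  1.89 -0.77  1.21  0.25]
torque about y_t -0.2822877281791155
```

View pics/s20.png

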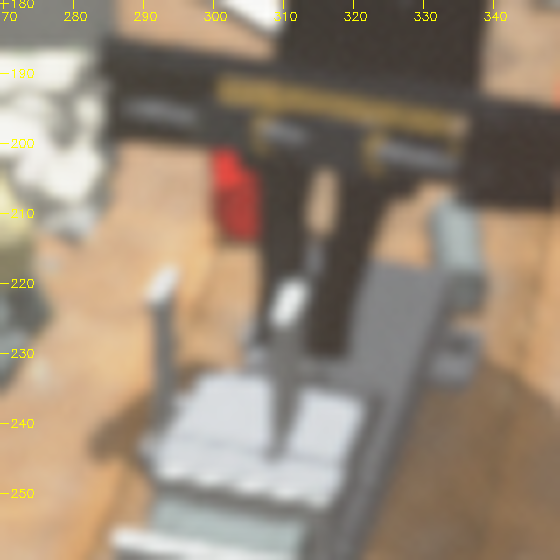

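View pics/t20.png

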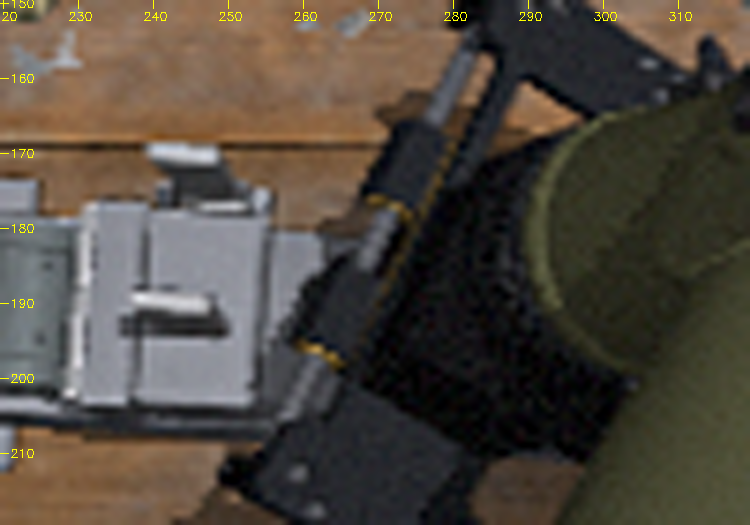

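Call:
{"fn": "play_rows", "kwargs": {
  "translation": [
    [-0.2,0.7,1.5],
    [-0.2,0.7,1.5],
    [0,0,0],
    [0,0,0],
    [0,0,0],
    [0,0,0],
    [0,0,0],
    [0,0,0],
    [0,0,0],
    [0,0,0]
  ],
  "turn": [
    [0,0.05,0],
    [0,0.05,0],
    [0,0.1,0],
    [0,0.1,0],
    [0,0.1,0],
    [0,0.1,0],
    [0,0.1,0],
    [0,0.1,0],
    [0,0.1,0],
    [0,0,0]
  ],
  "fingers": [-1,-1,-1,-1,-1,-1,-1,-1,-1,-1]
}}

```text
time: 29.88
position: [0.56, 0.0182, 0.0707]
tool_rot: [-0.192, 2.439, -1.43]
ft_force: [3.0, -6.0, 1.5]
grip_width: 0.165
```

Run:
```python
from h import *
s=st()
R=Rn.from_rotvec(s['tool_rot']).as_matrix();print('torque about y_t',R[:,1]@s['torque'],'zs in tool',R.T@zs)
im=ctrl.get_image('side');crop(im,"pics/s21.png",270,190,340,300,5.4)
```

```text
t29.88 p [0.56   0.0182 0.0707] F [ 3.  -6.   1.5] T [-1.53 -0.39 -0.13] g0.165
R [[-0.944, 0.039, 0.328], [-0.267, 0.494, -0.828], [-0.194, -0.869, -0.456]] q [-0.35  0.4   0.71  1.88 -0.81  1.24 -0.52]
torque about y_t -0.1394211872096069 zs in tool [-6.30170458e-04 -9.99950458e-01  6.22542792e-03]
```

View pics/s21.png

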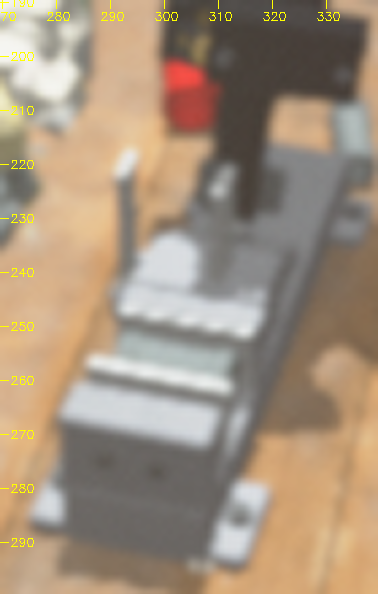

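Call:
{"fn": "play_rows", "kwargs": {
  "translation": [
    [0,0,0],
    [0,0,0],
    [0,0,0],
    [0,0,0],
    [0,0,0],
    [0,0,0],
    [0,0,0],
    [0,0,0],
    [0,0,0],
    [0,0,0]
  ],
  "turn": [
    [0,0.1,0],
    [0,0.1,0],
    [0,0.1,0],
    [0,0.1,0],
    [0,0.1,0],
    [0,0.1,0],
    [0,0.1,0],
    [0,0.1,0],
    [0,0.1,0],
    [0,0.1,0]
  ],
  "fingers": [-1,-1,-1,-1,-1,-1,-1,-1,-1,-1]
}}

```text
time: 30.77
position: [0.5593, 0.0148, 0.0691]
tool_rot: [-0.489, -2.201, 1.269]
ft_force: [2.1, -11.9, -3.9]
grip_width: 0.168
```

Run:
```python
from h import *
s=st()
R=Rn.from_rotvec(s['tool_rot']).as_matrix();print('torque about y_t',R[:,1]@s['torque'],'zs in tool',R.T@zs)
```

```text
t30.77 p [0.5593 0.0148 0.0691] F [  2.1 -11.9  -3.9] T [-3.21 -0.41  0.04] g0.168
R [[-0.784, 0.039, -0.62], [0.556, 0.488, -0.673], [0.276, -0.872, -0.405]] q [-0.46  0.45  0.86  1.89 -0.87  1.28 -1.47]
torque about y_t -0.35838293789500403 zs in tool [-0.00960791 -0.99989692  0.00734267]
```

Call:
{"fn": "play_rows", "kwargs": {
  "translation": [
    [-1.2,-0.5,1.5],
    [-1.2,-0.5,1.5],
    [0,0,0],
    [0,0,0],
    [0,0,0],
    [0,0,0],
    [0,0,0],
    [0,0,0],
    [0,0,0],
    [0,0,0]
  ],
  "turn": [
    [0,0.05,0],
    [0,0.05,0],
    [0,0.1,0],
    [0,0.1,0],
    [0,0.1,0],
    [0,0.1,0],
    [0,0.1,0],
    [0,0.1,0],
    [0,0.1,0],
    [0,0,0]
  ],
  "fingers": [-1,-1,-1,-1,-1,-1,-1,-1,-1,-1]
}}

```text
time: 31.6
position: [0.5569, 0.0132, 0.0683]
tool_rot: [-0.817, -1.517, 0.854]
ft_force: [-3.0, -8.8, 0.6]
grip_width: 0.163
```

Run:
```python
from h import *
s=st()
R=Rn.from_rotvec(s['tool_rot']).as_matrix();print('torque about y_t',R[:,1]@s['torque'],'zs in tool',R.T@zs)
im=ctrl.get_image('side');crop(im,"pics/s22.png",270,190,340,300,5.4)
im=ctrl.get_image('top');crop(im,"pics/t22.png",190,150,320,230,6)
```

```text
t31.60 p [0.5569 0.0132 0.0683] F [-3.  -8.8  0.6] T [-2.02  0.59  0.5 ] g0.163
R [[-0.103, 0.034, -0.994], [0.867, 0.492, -0.073], [0.487, -0.87, -0.08]] q [-0.55  0.51  0.98  1.89 -0.94  1.34 -2.22]
torque about y_t -0.21435262675670191 zs in tool [-0.00716337 -0.99993889  0.00331383]
```

View pics/s22.png

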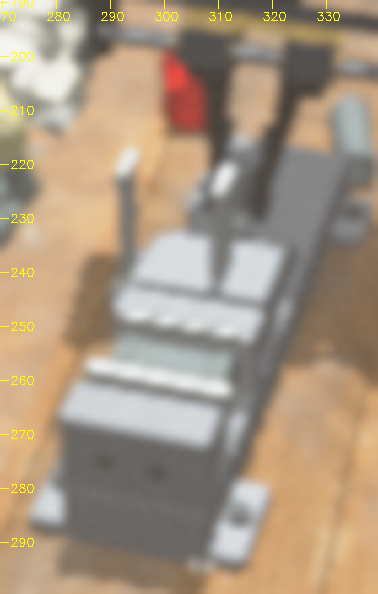

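View pics/t22.png

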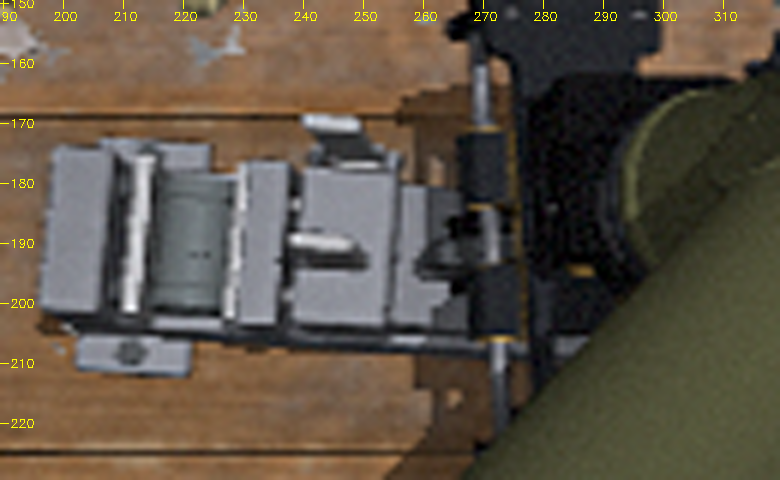

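Call:
{"fn": "play_rows", "kwargs": {
  "translation": [
    [0,0,0],
    [0,0,0],
    [0,0,0],
    [0,0,0],
    [0,0,0],
    [0,0,0],
    [0,0,0],
    [0,0,0],
    [0,0,0],
    [0,0,0]
  ],
  "turn": [
    [0,0.1,0],
    [0,0.1,0],
    [0,0.1,0],
    [0,0,0],
    [0,0,0],
    [0,0,0],
    [0,0,0],
    [0,0,0],
    [0,0,0],
    [0,0,0]
  ],
  "fingers": [-1,-1,-1,-1,-1,-0.6,-0.4,-0.3,-0.3,-0.3]
}}

```text
time: 32.53
position: [0.5586, 0.0184, 0.0691]
tool_rot: [-0.894, -1.262, 0.695]
ft_force: [-1.7, 1.5, 0.3]
grip_width: 0.335
```

Run:
```python
from h import *
s=st()
R=Rn.from_rotvec(s['tool_rot']).as_matrix();print('torque about y_t',R[:,1]@s['torque'],'zs in tool',R.T@zs)
im=ctrl.get_image('top');crop(im,"pics/t23.png",190,150,320,230,6)
```

```text
t32.53 p [0.5586 0.0184 0.0691] F [-1.7  1.5  0.3] T [-0.53  0.19 -0.03] g0.335
R [[0.188, 0.035, -0.982], [0.848, 0.498, 0.18], [0.495, -0.866, 0.064]] q [-0.58  0.53  1.02  1.89 -0.97  1.36 -2.5 ]
torque about y_t 0.10455752436545414 zs in tool [-9.91290079e-04 -9.99967882e-01  1.82346262e-03]
```

View pics/t23.png

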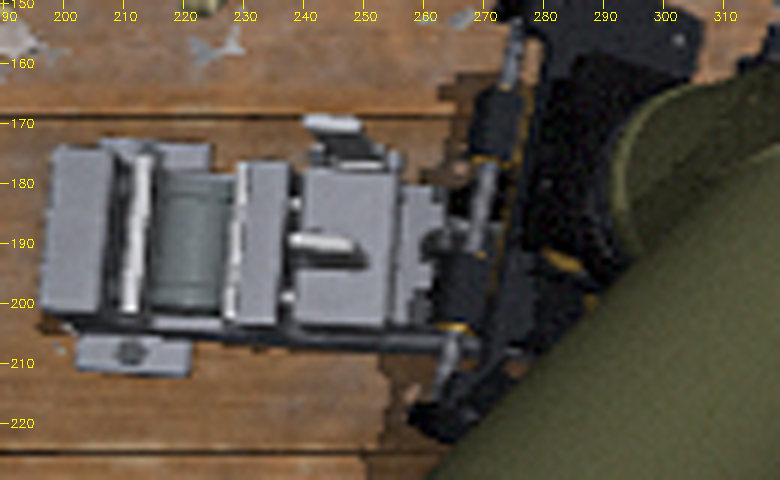

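Call:
{"fn": "play_rows", "kwargs": {
  "translation": [
    [0,-5,0],
    [0,-10,0],
    [0,-15,0],
    [0,-15,0],
    [0,-5,0],
    [0,0,0],
    [0,0,0],
    [0,0,0],
    [0,0,0],
    [0,0,0]
  ],
  "turn": [
    [0,0,0],
    [0,0,0],
    [0,0,0],
    [0,0,0],
    [0,0,0],
    [0,-0.114,0],
    [0,-0.114,0],
    [0,-0.114,0],
    [0,-0.114,0],
    [0,-0.114,0]
  ],
  "fingers": [-0.3,-0.3,-0.3,-0.3,-0.3,-0.3,-0.3,-0.3,-0.3,-0.3]
}}

```text
time: 33.42
position: [0.5572, -0.0079, 0.1133]
tool_rot: [-0.716, -1.767, 0.994]
ft_force: [-0.3, -1.2, -0.2]
grip_width: 0.347
```

Call:
{"fn": "play_rows", "kwargs": {
  "translation": [
    [0,0,0],
    [0,0,0],
    [0,0,0],
    [0,0,0],
    [0,0,0],
    [0,0,0],
    [0,0,0],
    [0,0,0],
    [0,0,0],
    [0,0,0]
  ],
  "turn": [
    [0,-0.114,0],
    [0,-0.114,0],
    [0,-0.114,0],
    [0,-0.114,0],
    [0,-0.114,0],
    [0,-0.114,0],
    [0,-0.114,0],
    [0,-0.114,0],
    [0,-0.114,0],
    [0,-0.114,0]
  ],
  "fingers": [-0.3,-0.3,-0.3,-0.3,-0.3,-0.3,-0.3,-0.3,-0.3,-0.3]
}}

```text
time: 34.25
position: [0.5572, -0.008, 0.1133]
tool_rot: [-0.085, -2.7, 1.563]
ft_force: [0.1, 0.8, 0.4]
grip_width: 0.353
```

Run:
```python
from h import *
s=st()
im=ctrl.get_image('side');crop(im,"pics/s24.png",285,195,345,255,10)
im=ctrl.get_image('top');crop(im,"pics/t24.png",190,155,300,225,7)
```

```text
t34.25 p [ 0.5572 -0.008   0.1133] F [0.1 0.8 0.4] T [-0.65  0.25 -0.03] g0.353
R [[-0.998, 0.037, -0.045], [0.058, 0.497, -0.866], [-0.009, -0.867, -0.498]] q [-0.37  0.38  0.8   1.84 -0.78  1.33 -0.9 ]
```

View pics/s24.png

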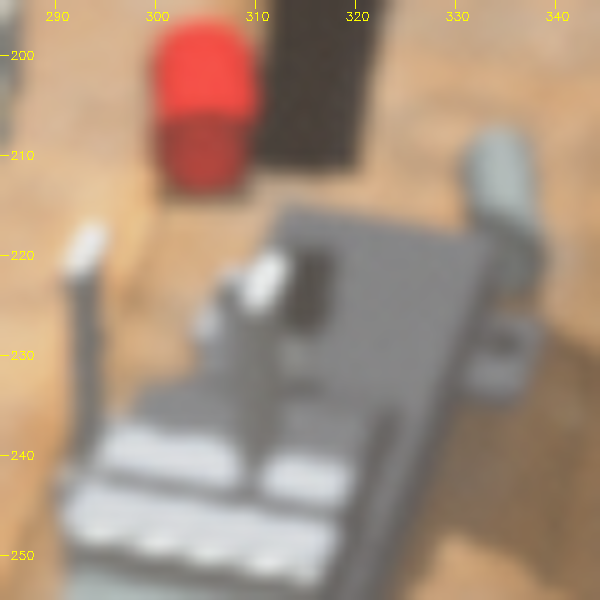

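View pics/t24.png

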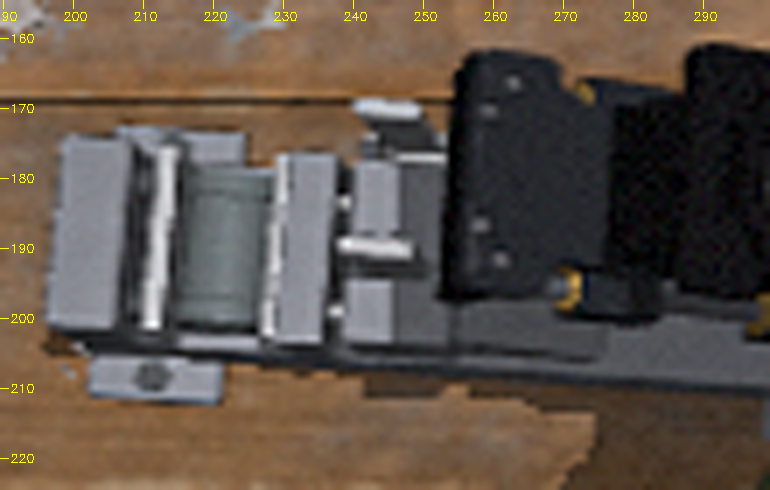

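Call:
{"fn": "play_rows", "kwargs": {
  "translation": [
    [0,0,0],
    [0,0,0],
    [0,0,0],
    [0,0,0],
    [0,0,0],
    [0,0,0],
    [0,0,0],
    [0,0,0],
    [0,0,0],
    [0,0,0]
  ],
  "turn": [
    [0,-0.11,0],
    [0,-0.11,0],
    [0,-0.11,0],
    [0,-0.11,0],
    [0,-0.11,0],
    [0,-0.11,0],
    [0,-0.11,0],
    [0,-0.11,0],
    [0,-0.11,0],
    [0,-0.11,0]
  ],
  "fingers": [-0.3,-0.3,-0.3,-0.3,-0.3,-0.3,-0.3,-0.3,-0.2,0]
}}

```text
time: 35.18
position: [0.5571, -0.0078, 0.1129]
tool_rot: [-0.59, 1.846, -1.096]
ft_force: [-0.1, -0.4, -0.2]
grip_width: 0.415
```

Call:
{"fn": "play_rows", "kwargs": {
  "translation": [
    [0,0,0],
    [0,0,0],
    [0,0,0],
    [0,0,0],
    [0,0,0],
    [0,0,0],
    [0,0,0],
    [0,0,0],
    [0,0,0],
    [0,0,0]
  ],
  "turn": [
    [0,-0.11,0],
    [0,-0.11,0],
    [0,-0.11,0],
    [0,0,0],
    [0,0,0],
    [0,0,0],
    [0,0,0],
    [0,0,0],
    [0,0,0],
    [0,0,0]
  ],
  "fingers": [0,0,0,0,0,0,0,0,0,0]
}}

```text
time: 36.02
position: [0.5569, -0.0072, 0.1124]
tool_rot: [-0.724, 1.562, -0.935]
ft_force: [0.6, -0.5, -0.2]
grip_width: 0.499
```

Run:
```python
from h import *
s=st()
im=ctrl.get_image('side');crop(im,"pics/s25.png",285,185,345,245,10)
im=ctrl.get_image('top');crop(im,"pics/t25.png",190,155,300,225,7)
```

```text
t36.02 p [ 0.5569 -0.0072  0.1124] F [ 0.6 -0.5 -0.2] T [-0.66  0.12 -0.  ] g0.499
R [[-0.191, 0.035, 0.981], [-0.848, 0.497, -0.183], [-0.494, -0.867, -0.065]] q [-0.22  0.33  0.6   1.84 -0.72  1.29  0.47]
```

View pics/s25.png

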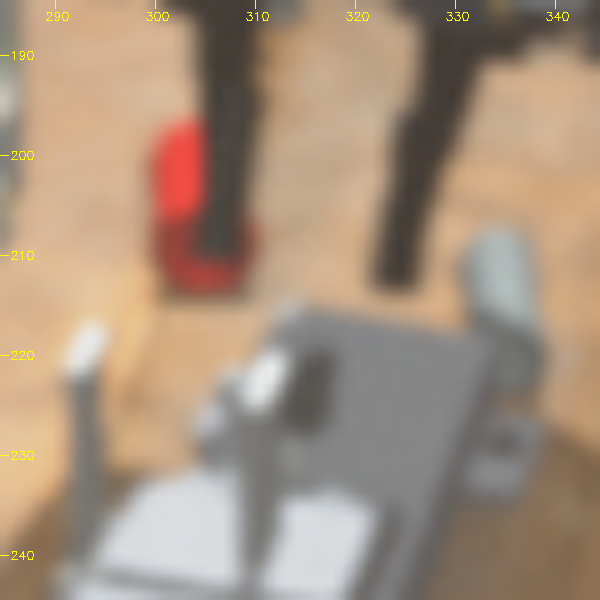

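View pics/t25.png

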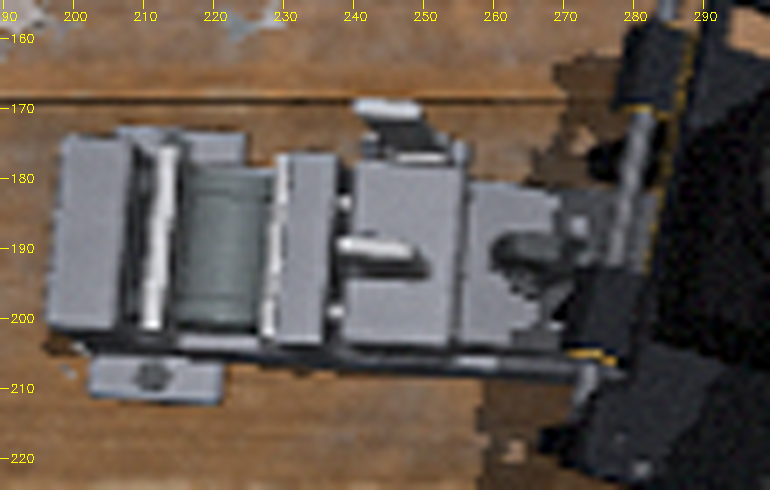

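Bar visible at about (267,190) in the top view, with the fingers on both sides. Descend and regrip.

Call:
{"fn": "play_rows", "kwargs": {
  "translation": [
    [0,10,0],
    [0,12,0],
    [0,12,0],
    [0,10,0],
    [0,4,0],
    [0,0,0],
    [0,0,0],
    [0,0,0],
    [0,0,0],
    [0,0,0]
  ],
  "turn": [
    [0,0,0],
    [0,0,0],
    [0,0,0],
    [0,0,0],
    [0,0,0],
    [0,0,0],
    [0,0,0],
    [0,0,0],
    [0,0,0],
    [0,0,0]
  ],
  "fingers": [0,0,0,0,0,0,-0.3,-0.6,-1,-1],
  "grip_force": 55
}}

```text
time: 36.95
position: [0.5591, 0.0162, 0.0713]
tool_rot: [-0.724, 1.561, -0.936]
ft_force: [-0.2, 1.1, -0.4]
grip_width: 0.28
```

Call:
{"fn": "play_rows", "kwargs": {
  "translation": [
    [0,0,0],
    [0,0,0],
    [0,0,0],
    [0,0,0],
    [0,0,0],
    [0,0,0],
    [0,0,0],
    [0,0,0],
    [0,0,0],
    [0,0,0]
  ],
  "turn": [
    [0,0,0],
    [0,0,0],
    [0,0,0],
    [0,0,0],
    [0,0,0],
    [0,0,0],
    [0,0,0],
    [0,0,0],
    [0,0,0],
    [0,0,0]
  ],
  "fingers": [-1,-1,-1,-1,-1,-1,-1,-1,-1,-1]
}}

```text
time: 37.78
position: [0.5569, 0.0168, 0.0712]
tool_rot: [-0.726, 1.564, -0.932]
ft_force: [-4.8, -1.6, 5.6]
grip_width: 0.165
```

Run:
```python
from h import *
s=st()
R=Rn.from_rotvec(s['tool_rot']).as_matrix();print('torque about y_t',R[:,1]@s['torque'],'zs in tool',R.T@zs)
```

```text
t37.78 p [0.5569 0.0168 0.0712] F [-4.8 -1.6  5.6] T [-0.34  1.24  0.66] g0.165
R [[-0.19, 0.032, 0.981], [-0.848, 0.499, -0.181], [-0.495, -0.866, -0.068]] q [-0.23  0.38  0.57  1.88 -0.76  1.22  0.49]
torque about y_t 0.03728161434963051 zs in tool [ 7.49600286e-04 -9.99959960e-01 -4.42596001e-03]
```

Gripped at the same width. Turn another 1.2 rad.

Call:
{"fn": "play_rows", "kwargs": {
  "translation": [
    [0,0,0],
    [0,0,0],
    [0,0,0],
    [0,0,0],
    [0,0,0],
    [0,0,0],
    [0,0,0],
    [0,0,0],
    [0,0,0],
    [0,0,0]
  ],
  "turn": [
    [0,0.06,0],
    [0,0.08,0],
    [0,0.08,0],
    [0,0.08,0],
    [0,0.08,0],
    [0,0.08,0],
    [0,0.08,0],
    [0,0.08,0],
    [0,0,0],
    [0,0,0]
  ],
  "fingers": [-1,-1,-1,-1,-1,-1,-1,-1,-1,-1]
}}

```text
time: 38.62
position: [0.5576, 0.0161, 0.071]
tool_rot: [-0.452, 2.093, -1.231]
ft_force: [-5.3, -2.5, 4.1]
grip_width: 0.168
```

Run:
```python
from h import *
s=st()
R=Rn.from_rotvec(s['tool_rot']).as_matrix();print('torque about y_t',R[:,1]@s['torque'],'zs in tool',R.T@zs)
im=ctrl.get_image('top');crop(im,"pics/t26.png",190,155,300,225,7)
```

```text
t38.62 p [0.5576 0.0161 0.071 ] F [-5.3 -2.5  4.1] T [-0.61  0.99  0.83] g0.168
R [[-0.723, 0.034, 0.69], [-0.586, 0.497, -0.639], [-0.365, -0.867, -0.34]] q [-0.3   0.39  0.65  1.88 -0.79  1.23 -0.1 ]
torque about y_t -0.2499369533022881 zs in tool [ 3.12944184e-03 -9.99964729e-01 -9.05561287e-04]
```

View pics/t26.png

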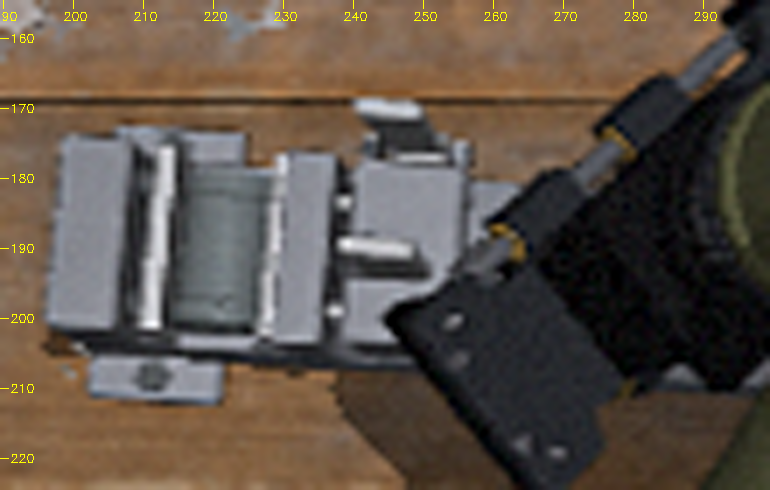

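Call:
{"fn": "play_rows", "kwargs": {
  "translation": [
    [0,0,0],
    [0,0,0],
    [0,0,0],
    [0,0,0],
    [0,0,0],
    [0,0,0],
    [0,0,0],
    [0,0,0],
    [0,0,0],
    [0,0,0]
  ],
  "turn": [
    [0,0.08,0],
    [0,0.08,0],
    [0,0.08,0],
    [0,0.08,0],
    [0,0.08,0],
    [0,0.08,0],
    [0,0.08,0],
    [0,0,0],
    [0,0,0],
    [0,0,0]
  ],
  "fingers": [-1,-1,-1,-1,-1,-1,-1,-1,-1,-1]
}}

```text
time: 39.5
position: [0.558, 0.0152, 0.0707]
tool_rot: [-0.105, 2.548, -1.484]
ft_force: [-3.1, -4.2, 2.4]
grip_width: 0.168
```

Run:
```python
from h import *
s=st()
R=Rn.from_rotvec(s['tool_rot']).as_matrix();print('torque about y_t',R[:,1]@s['torque'],'zs in tool',R.T@zs)
im=ctrl.get_image('top');crop(im,"pics/t27.png",195,165,255,215,12);cv2.imwrite('pics/top27.png',im)
crop("pics/top0.png","pics/t0c.png",195,165,255,215,12)
t0=cv2.cvtColor(cv2.imread('pics/top0.png'),6).astype(int);t1=cv2.cvtColor(im,6).astype(int)
for r in (182,187,192,197): print(r,t0[r,200:235].tolist(),'\n   ',t1[r,200:250].tolist())
```

```text
t39.50 p [0.558  0.0152 0.0707] F [-3.1 -4.2  2.4] T [-0.97  0.75  0.71] g0.168
R [[-0.979, 0.035, 0.2], [-0.157, 0.496, -0.854], [-0.129, -0.868, -0.48]] q [-0.37  0.41  0.74  1.88 -0.82  1.25 -0.64]
torque about y_t -0.27971481164061096 zs in tool [ 0.00222264 -0.99996408  0.00264195]
182 [125, 123, 122, 126, 122, 131, 129, 110, 64, 48, 55, 58, 46, 108, 190, 170, 59, 60, 74, 114, 132, 134, 132, 131, 130, 131, 131, 133, 130, 135, 131, 131, 131, 130, 136] 
    [137, 136, 136, 135, 133, 140, 140, 120, 71, 48, 45, 115, 204, 179, 67, 66, 72, 76, 83, 93, 91, 93, 99, 106, 103, 104, 100, 88, 139, 191, 112, 140, 141, 141, 143, 151, 133, 50, 40, 34, 88, 147, 152, 136, 57, 0, 13, 23, 38, 30]
187 [127, 124, 124, 125, 128, 133, 133, 104, 25, 45, 50, 66, 119, 185, 184, 155, 45, 56, 90, 139, 134, 133, 133, 132, 131, 130, 133, 133, 136, 131, 133, 130, 134, 131, 132] 
    [136, 137, 137, 138, 137, 144, 142, 111, 35, 40, 72, 156, 205, 176, 38, 71, 80, 94, 103, 111, 114, 121, 130, 117, 112, 106, 91, 100, 144, 158, 135, 144, 139, 142, 152, 149, 121, 44, 47, 60, 71, 86, 84, 89, 81, 18, 3, 4, 34, 56]
192 [125, 129, 128, 130, 130, 133, 116, 64, 41, 41, 70, 93, 106, 192, 173, 56, 56, 71, 116, 135, 135, 130, 127, 136, 135, 132, 132, 131, 130, 132, 133, 131, 135, 139, 138] 
    [140, 136, 141, 144, 138, 143, 127, 69, 47, 38, 122, 209, 180, 69, 57, 59, 89, 99, 106, 110, 120, 124, 123, 114, 112, 99, 81, 143, 196, 109, 139, 145, 145, 143, 149, 134, 55, 37, 56, 84, 63, 44, 49, 49, 56, 42, 5, 3, 24, 41]
197 [125, 127, 129, 130, 133, 134, 102, 36, 70, 73, 59, 118, 186, 185, 151, 54, 54, 94, 139, 135, 134, 133, 131, 133, 133, 132, 132, 134, 136, 135, 137, 135, 136, 133, 129] 
    [137, 139, 144, 140, 146, 148, 109, 41, 69, 90, 152, 209, 185, 33, 68, 84, 80, 89, 93, 100, 109, 107, 96, 103, 100, 88, 78, 158, 214, 135, 141, 142, 144, 147, 151, 130, 24, 44, 52, 107, 140, 72, 84, 87, 83, 86, 52, 0, 13, 33]
```

View pics/t27.png

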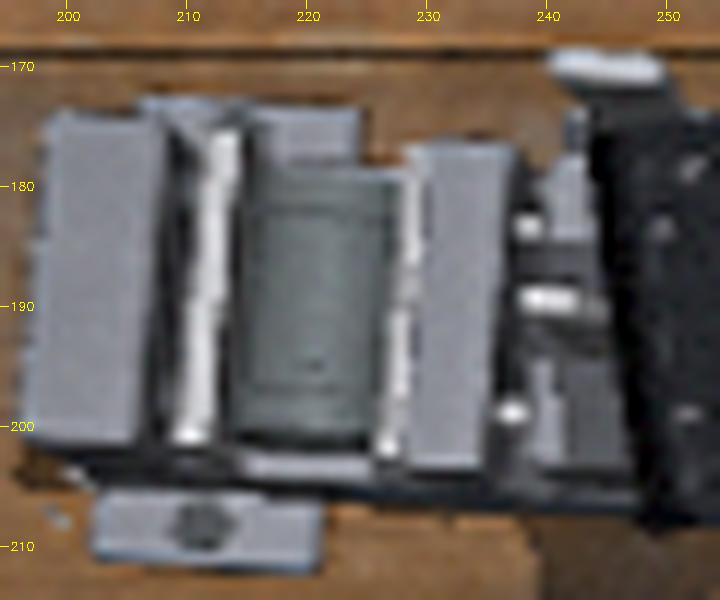

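View pics/t0c.png

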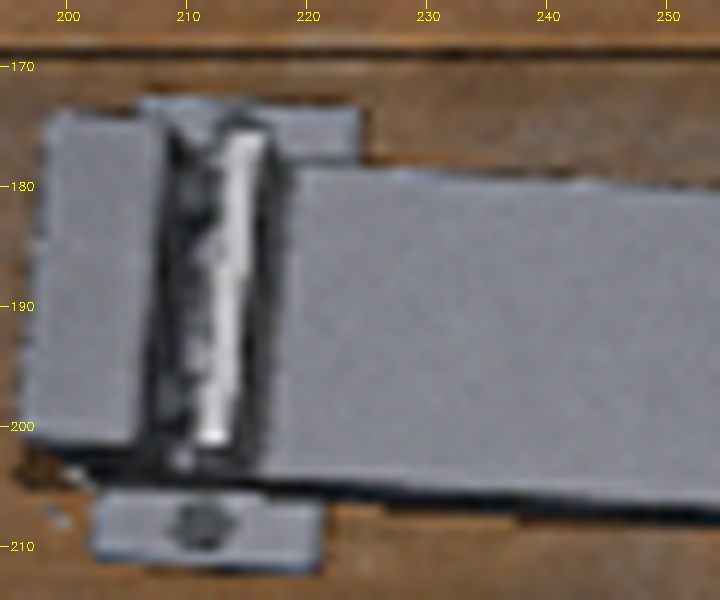

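Call:
{"fn": "play_rows", "kwargs": {
  "translation": [
    [0,0,0],
    [0,0,0],
    [0,0,0],
    [0,0,0],
    [0,-5,0],
    [0,-10,0],
    [0,-15,0],
    [0,-20,0],
    [0,-20,0],
    [0,-20,0]
  ],
  "turn": [
    [0,0,0],
    [0,0,0],
    [0,0,0],
    [0,0,0],
    [0,0,0],
    [0,0,0],
    [0,0,0],
    [0,0,0],
    [0,0,0],
    [0,0,0]
  ],
  "fingers": [-0.6,-0.4,-0.3,-0.3,-0.3,-0.3,-0.3,-0.3,-0.3,-0.3]
}}

```text
time: 40.38
position: [0.5557, -0.0297, 0.1511]
tool_rot: [-0.1, 2.549, -1.483]
ft_force: [0.1, -0.6, -0.0]
grip_width: 0.351
```

Call:
{"fn": "play_rows", "kwargs": {
  "translation": [
    [0,-20,0],
    [0,-20,0],
    [0,-20,0],
    [0,-20,0],
    [0,0,0],
    [0,0,0],
    [0,0,0],
    [0,0,0],
    [0,0,0],
    [0,0,0]
  ],
  "turn": [
    [0,0,0],
    [0,0,0],
    [0,0,0],
    [0,0,0],
    [0,0,0],
    [0,0,0],
    [0,0,0],
    [0,0,0],
    [0,0,0],
    [0,0,0]
  ],
  "fingers": [-0.3,-0.3,-0.3,-0.3,-0.3,-0.3,-0.3,-0.3,-0.3,-0.3]
}}

```text
time: 41.22
position: [0.5523, -0.0672, 0.2174]
tool_rot: [-0.105, 2.551, -1.482]
ft_force: [-0.7, 0.3, 0.0]
grip_width: 0.353
```

Run:
```python
from h import *
s=st()
im=ctrl.get_image('top');crop(im,"pics/t28.png",190,155,300,225,7);cv2.imwrite('pics/top28.png',im)
im=ctrl.get_image('side');crop(im,"pics/s28.png",270,190,345,300,5.4)
```

```text
t41.22 p [ 0.5523 -0.0672  0.2174] F [-0.7  0.3  0. ] T [-0.63  0.21  0.01] g0.353
R [[-0.98, 0.034, 0.198], [-0.155, 0.498, -0.853], [-0.127, -0.867, -0.482]] q [-0.3   0.3   0.83  1.69 -0.68  1.53 -0.72]
```

View pics/t28.png

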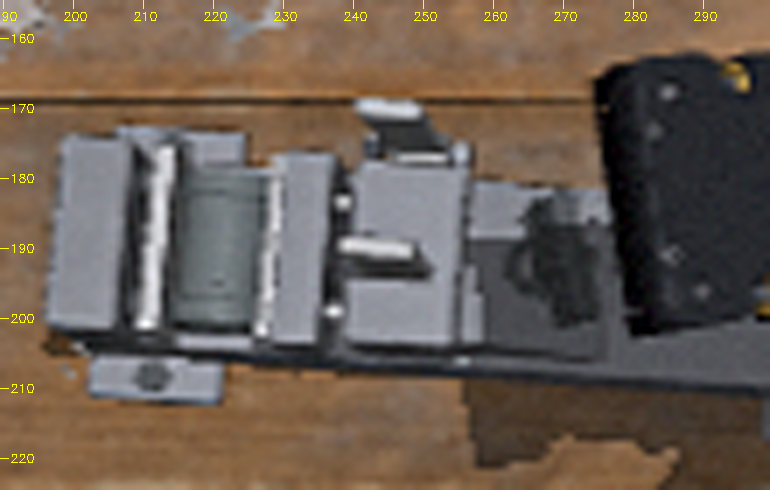

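View pics/s28.png

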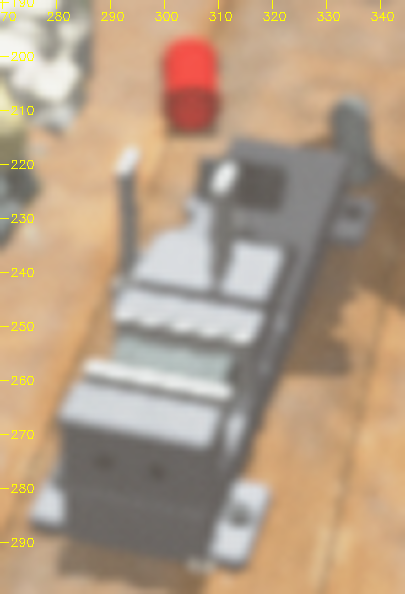

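Run:
```python
from h import *
def edges(f,rows):
    g=cv2.cvtColor(cv2.imread(f),6).astype(float);o=[]
    for r in rows:
        w=np.clip(g[r,208:219]-120,0,None);o.append((w*np.arange(208,219)).sum()/w.sum())
    return np.array(o)
r=[178,182,187,192,197,200]
print('plate shift px',edges('pics/top28.png',r)-edges('pics/top0.png',r))
g0=cv2.imread('pics/top0.png');g=cv2.imread('pics/top28.png')
d=cv2.absdiff(g0,g).max(2);print('stub diff',d[200:220,318:350].mean())
```

```text
plate shift px [-0.67856609 -1.98160173 -1.7604694  -2.0115     -2.19607505 -2.37414188]
stub diff 39.7109375
```

Run:
```python
from bench import ctrl
print(ctrl.close_job())
```

```text
the job is handed in; nothing more can be done
None
```

The coupling is clamped in the vise, and I handed the job in at about 41 s of the 72 s allowed. The hand-in reported no verdict.

- **Placing:** I gripped the coupling across its diameter and laid it on the bed with its axis along the jaws. I then squeezed the lever and slid the jaw up until the force rose to about 8 N. After that I let the lever go, and the jaw stayed up against the coupling.
- **Tightening:** I turned the wing screw clockwise in two grips, by about 4.5 rad in all.

Last checks, from the pictures:
- **Clamping force:** the fixed jaw's plate is pushed back about 1.9 px, or 4.7 mm, which works out at roughly 80 N. One of the six rows measured, near the plate's top edge, read only 0.7 px.
- **Coupling and lever:** the coupling lies square between the jaws. The lever stands apart from its plate by 20 px against 19 px at the start, so it looks at rest.
- **Robot:** it was clear of everything, with no force at the wrist.
- **Bystanders:** in the side picture the pipe stub looks unmoved. My picture-difference check on it read high (39.7), which I put down to the arm's shadow. I made no separate measurement of the other three at the end.

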